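Knock a bend-test mandrel into its taper stand

ROBOT

A 6-joint arm with a two-finger parallel gripper is mounted at the origin on a cart in front of the work surface, level with it; the furniture and walls round the work are solid. World frame = base frame: x ahead of the robot, y to its left, z up, the work surface at z = 0. Lengths are in m, angles in rad, forces in N, time in s.
With the tool pointing down it reaches from about 0.3 to 0.775 m from the base axis. Payload 14.6 kg.
Tool frame: the origin (TCP) lies at the very end of the fingers, on their centre line; the grasp point (between the pads) lies 19 mm behind it; z points along the fingers, y is the line along which they close (so a half turn about z gives the same grasp; the last joint's range is limited). The gripper opens to 85 mm and grips with 20 to 120 N. Pads are 22 mm wide; open, the fingers measure 114 mm over their backs; the gripper's body (76 mm by 85 mm) begins 54 mm behind the grasp point. The pads swing forward as they close: fully open they stand 13 mm farther back than shut.
Start: joints at [1.13, 0.3, 1.521, -0, 1.321, -0.067], TCP at [0.201, 0.512, 0.231] pointing down, gripper open.
Joint ranges: [-3.03, 3.03], [-0.79, 2.21], [0.23, 2.52], [-1.04, 4.18], [0, 3.07], [-2.55, 2.55]. Speed limits (rad/s): [2.22, 2.22, 2.57, 3.14, 3.14, 3.14].

INTERFACE

Orientations are given as a unit quaternion [w, x, y, z].
In Python, from rig import readout, viewer, arm gives the robot as it stands. The module is installed in compiled form; this text tells all that it offers.
- The arm moves only by the tool jog_arm, never from a script. Its argument "targets" is a list of rows, each an object of numbers: "tx", "ty", "tz": the shift along the tool's x, y, z in cm; "yaw": the turn about the tool's z in rad; "hand": the gripper's target within -1 to 1 (shut at 1, half-way at 0, fully open at -1). A call has 1 to 5 rows; each row is the pose to reach, as a shift and turn from the pose commanded when the call began, along the tool's axes at that moment; what a row does not reach only later rows make up. A row lasts 1/12 s, in which the tool goes at most 41.7 mm and 7.16 degrees, less where a joint would pass 70% of its speed; a pose out of reach is approached as far as the arm can. A call with a gripper value outside its range is refused whole. The fingers move at their own pace and stop on an object; "force" is the grip in N (left out, the last holds). Time passes only in rows, so rows that repeat a pose let the fingers close. It gives the time, the measured TCP pose, the force, the opening and the grip force at its end, in the units of the state.
- readout.get_state(): the state, without advancing time (a new reading comes with each control period).
- viewer.snapshot(name): name is "scene" or "top" or "wrist"; returns a dict with "pixels" (480x640x3 uint8, red, green, blue), "fx", "fy", "cx", "cy" (pixels), "R" (3x3) and "t" (3): a world point X has camera coordinates R X + t. Camera axes: x right, y down, z forward; pixel columns grow to the right and rows downward; lengths in m; the calibration is good to about 2 mm. The wrist camera is an equidistant fisheye: a pixel r from the principal point sees the ray r / f radians off the axis. A picture is of the moment at which its call begins. There is no depth.
- arm.hand_in(): hands the job in; it is judged then, once.
The state is a dict: "time_s": time; "joint_positions": joint angles; "qvel": joint speeds; "joint_torque": joint torques, N m; "tcp_pos": TCP position; "ee_rot": TCP orientation; "wrist_force": force on the tool from outside, world axes, zero at the start; "ft_torque": the same for the moment, N m; "gripper_width": finger opening in m; "gripper_force": force on a finger pad.
Only numpy, scipy, OpenCV 4.12 (cv2) and the standard library are available. Lean on these libraries where they do the work, as an engineer would, in place of code of your own. Each camera call takes 0.05 s, during which the arm holds its last target. There are 200 camera calls.

TASK

Set up the bend-loss test: take the aluminium mandrel from the wooden rack and stand it loosely in the socket of the blue stand, then knock it firmly home with the brass drift so that its taper grips, without striking too hard, and put the drift back down on the table. Then lift the stand by the mandrel alone, so that only the taper carries it, and set it down upright in the middle of the grey rubber mat; leave the other mandrels and the power meter alone.

Things in the scene. Friction and masses are not known exactly. Their poses are not given: they have to be found in the camera images.
- mandrel: The mandrel to fit: aluminium drum 25 mm thick, 45 mm high, with fine grooves, on a 34 mm steel flange 5 mm thick; tapered steel shank below. 200 g. It starts upright in one hole of the wooden rack, flange on the rack's top. Origin: centre of the flange's underside, z up its axis; the drum spans z = 5 to 50 mm (grip at 30 mm).
- mandrel_tip (a point): Lower end of the mandrel's shank, 43 mm below its origin. The shank is 11 mm thick here and 16 mm at the flange (taper 1:8 on diameter).
- mandrel_top (a point): Top of the low steel dome on the mandrel's drum, where it is struck, 54 mm above its origin.
- stand: The stand: blue cast foot 90 mm wide and 12 mm thick, rising to a hub 38 mm thick, 55 mm high in all; loose on the table, about 0.65 kg (0.58 to 0.72). A steel taper socket opens upward in the hub. Origin: centre of its underside, z up.
- stand_mouth (a point): Centre of the hub's top face, on the socket's axis; the hole is 19 mm wide here. Inside rides a split steel taper sleeve. With the mandrel just stood in, its flange stays 4 to 20 mm above this face. Pushed with about 10 N it sinks with the sleeve by 0 to 10 mm, unseen beforehand, till that goes solid; pushed on, it wedges 1 or 2 mm and then resists pulling out with about half the hardest push.
- drift: The drift (knocking tool): upright brass bar 22 mm thick with white nylon ends 25 mm wide, 85 mm high, 160 g, standing on the table. Origin: centre of its lower face, z up; grip at 55 mm. Upright on the mandrel's dome, slow firm knocks of 19 to 26 N drive the taper; home when such a knock sinks it no more. Under 18 N is too weak to count on; over 30 N bruises it.
- mat: Thin grey rubber mat, 140 x 140 x 3 mm, fixed flat on the table; origin: centre of its underside. The stand is to end up standing in its middle.
- rack: Wooden rack block 60 x 200 x 48 mm, long side along its y, with three holes 60 mm apart in its top that hold the mandrels; origin: centre of its underside. Fixed.
- mandrel_thin: Spare mandrel with a black 18 mm drum, otherwise alike; stays in the rack. Origin as for the aluminium one.
- mandrel_thick: Spare mandrel with a black 31 mm drum, otherwise alike; stays in the rack. Origin as for the aluminium one.
- power_meter: Yellow and black optical power meter, 161 x 70 x 32 mm, lying just beyond the mat; origin: centre of its underside. Not to be moved.
Things that resemble listed ones, but are neither listed nor needed, are in the scene too. What is shaped like the mandrel but green is not meant. Of the things that look like the stand, the smaller one is meant.

How it is judged:
By the outcome, as a careful person would: the job done as asked, in the order asked, and still so for the second after the job is handed in, with the robot touching nothing.
It also fails if it takes over 72 s, if anything falls off the work surface, if the arm or the gripper's body presses on something with over 40 N, if the wrist force passes 120 N, or if a joint passes its speed limit or range.

## Working session

There is one attempt and no reset: what is moved stays moved. The work goes in short steps, Python scripts to look and compute and a tool call to move; the robot and the scene stay as the last step left them, time stands still between calls to the robot, and variables do not carry over. Pictures are saved under pics/ and viewed, at most 10 in all, crops included, and the job is handed in when it is done.

Besides the shell and the picture viewer there is one more tool, called after "Call:" in YAML: its name, and indented under it one key for each argument. jog_arm: Moves the arm, as the interface text tells. Its arguments: {"type":"object","properties":{"targets":{"type":"array","items":{"type":"object","properties":{"tx":{"type":"number"},"ty":{"type":"number"},"tz":{"type":"number"},"yaw":{"type":"number"},"hand":{"type":"number"}}}},"force":{"type":"number"}},"required":["targets"]}

```bash
mkdir -p pics
cat > h.py <<'E'
import numpy as np, cv2
from rig import readout, viewer, arm
from scipy.spatial.transform import Rotation as Ro
def snap(n,save=None):
    s=viewer.snapshot(n); s['R']=np.array(s['R']); s['t']=np.array(s['t'])
    if save: cv2.imwrite(f'pics/{save}.png',cv2.cvtColor(s['pixels'],cv2.COLOR_RGB2BGR))
    np.savez(f'last_{n}.npz',**s); return s
def ray(s,n,u,v):
    x,y=(u-s['cx'])/s['fx'],(v-s['cy'])/s['fy']
    if n=='wrist':
        r=np.hypot(x,y); d=np.array([x/r*np.sin(r),y/r*np.sin(r),np.cos(r)]) if r>0 else np.array([0,0,1.])
    else: d=np.array([x,y,1.])
    R=s['R']; return -R.T@s['t'], R.T@d
def pt(s,n,u,v,z):
    c,d=ray(s,n,u,v); return c+d*(z-c[2])/d[2]
def proj(s,n,X):
    c=s['R']@np.array(X)+s['t']
    if n=='wrist':
        r=np.hypot(c[0],c[1]); th=np.arctan2(r,c[2]); c=np.array([c[0]/r*th,c[1]/r*th,1])
    return np.array([s['fx']*c[0]/c[2]+s['cx'],s['fy']*c[1]/c[2]+s['cy']])
def st(): return readout.get_state()
def tool(X,s=None):
    "world shift to X in tool axes, cm"
    s=s or st(); w,x,y,z=s['ee_rot']
    return Ro.from_quat([x,y,z,w]).inv().apply(np.array(X)-s['tcp_pos'])*100
E
python3 - <<'E'
from h import *
a=snap('scene','scene0'); b=snap('top','top0')
for s in(a,b): print(s['fx'],s['cx'],s['cy'],s['R'].round(3).tolist(),(-s['R'].T@s['t']).round(3))
print(st())
E
```

```text
525.304884437047 309.2732310038448 235.8664292077431 [[0.784, -0.621, -0.019], [-0.373, -0.445, -0.814], [0.497, 0.645, -0.581]] [-0.012 -0.688  0.688]
615.3211610816301 308.1568511649297 242.2992863592748 [[-0.024, -1.0, -0.007], [-0.994, 0.025, -0.104], [0.104, 0.004, -0.995]] [3.890e-01 1.000e-03 1.312e+00]
{'time_s': 0.1, 'joint_positions': array([ 1.13042357e+00,  3.00408199e-01,  1.52155646e+00, -3.32460888e-05,
        1.32069760e+00, -6.66404805e-02]), 'qvel': array([-0.00190364,  0.00053962, -0.00032794,  0.00036614, -0.00368058,
        0.00124706]), 'joint_torque': array([ 1.80003139e-03, -5.44378030e+01, -3.62368298e+01, -2.95467714e-05,
        3.10135241e-03, -8.61010676e-06]), 'tcp_pos': array([0.20073601, 0.51181891, 0.23076623]), 'ee_rot': array([-1.18540118e-04,  1.85776430e-01,  9.82591895e-01, -5.21750766e-04]), 'wrist_force': array([-0.6026366 ,  0.87478811, -0.2860079 ]), 'ft_torque': array([-0.0080947 , -0.0381684 , -0.00067216]), 'gripper_force': 0.0, 'gripper_width': 0.08563751018300843}
```

View pics/scene0.png

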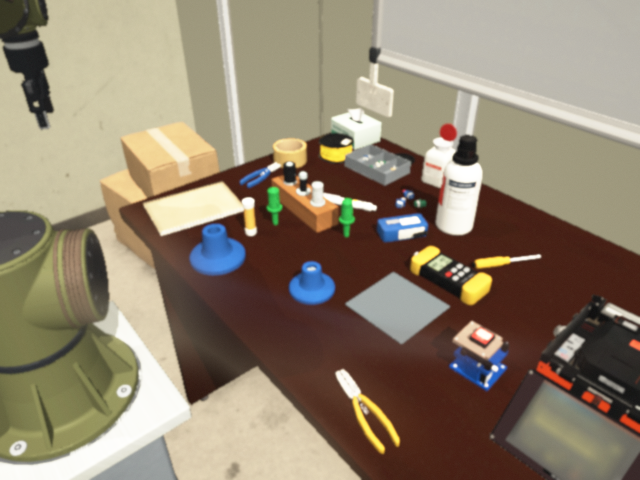

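View pics/top0.png

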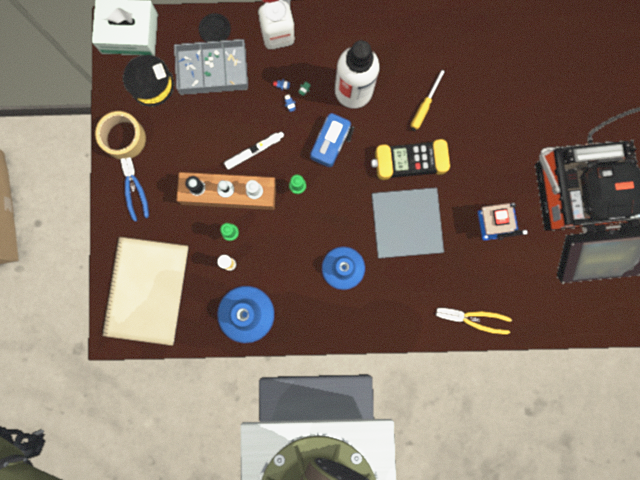

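Scene: the aluminium mandrel is top (254,188) / scene (317,193), at the right end of the rack. Confusable with it are the greens at top (298,184) and (229,232), and the black ones at (195,185) and (225,188). The small blue stand is top (344,268) and the larger decoy is (246,314). The drift is at (227,263) and the mat at (408,223).

Run:
```python
from h import *
import cv2
a=dict(np.load('last_scene.npz')); b=dict(np.load('last_top.npz'))
A=cv2.resize(a['pixels'][140:310,180:380],None,fx=3,fy=3,interpolation=2)
cv2.imwrite('pics/crop1.png',cv2.cvtColor(A[:510,:600],cv2.COLOR_RGB2BGR))
for n,u,v,z in[('mandrel top',254,187,.10),('thin',225,187,.1),('thick',195,184,.1),('green1',298,183,.1),('green2',229,231,.1),('stand mouth',344,267,.055),('drift top',226,262,.085),('mat',408,223,.003)]:
    print(n,pt(b,'top',u,v,z).round(4))
hsv=cv2.cvtColor(b['pixels'],cv2.COLOR_RGB2HSV)
m=cv2.inRange(hsv,(100,150,60),(125,255,255)); m[:240]=0;m[:, :310]=0;m[:,375:]=0
c=max(cv2.findContours(m,0,2)[0],key=cv2.contourArea);e=cv2.minEnclosingCircle(c);print('stand',e,pt(b,'top',*e[0],.012))
m=cv2.inRange(hsv,(85,15,80),(115,110,190)); m[:180]=0;m[265:]=0;m[:,:365]=0;m[:,450:]=0
c=max(cv2.findContours(m,0,2)[0],key=cv2.contourArea);e=cv2.minAreaRect(c);print('mat',e,pt(b,'top',*e[0],.003))
m=cv2.inRange(hsv,(5,120,100),(20,255,255));m[:165]=0;m[215:]=0;m[:,:170]=0;m[:,285:]=0
c=max(cv2.findContours(m,0,2)[0],key=cv2.contourArea);e=cv2.minAreaRect(c);print('rack',e,pt(b,'top',*e[0],.048))
for q in cv2.boxPoints(e): print(q,pt(b,'top',*q,.048).round(4))
```

```text
mandrel top [0.6299 0.1122 0.1   ]
thin [0.6314 0.1703 0.1   ]
thick [0.639  0.2304 0.1   ]
green1 [0.6358 0.024  0.1   ]
green2 [0.5424 0.1632 0.1   ]
stand mouth [ 0.4681 -0.0653  0.055 ]
drift top [0.482  0.1719 0.085 ]
mat [ 0.5624 -0.2081  0.003 ]
stand ((343.2200927734375, 267.8312072753906), 20.89287757873535) [ 0.4690699  -0.06588338  0.012     ]
mat ((407.2232971191406, 222.5675506591797), (64.14923095703125, 65.75186920166016), 85.03025817871094) [ 0.56339716 -0.20642518  0.003     ]
rack ((225.82022094726562, 190.21636962890625), (98.8791732788086, 33.12104415893555), 3.468229293823242) [0.63491317 0.17591699 0.048     ]
[175.46936 203.75572] [0.609  0.2812 0.048 ]
[177.47302 170.69533] [0.679  0.2768 0.048 ]
[276.17108 176.67702] [0.661  0.0703 0.048 ]
[274.16742 209.73741] [0.5912 0.0758 0.048 ]
```

View pics/crop1.png

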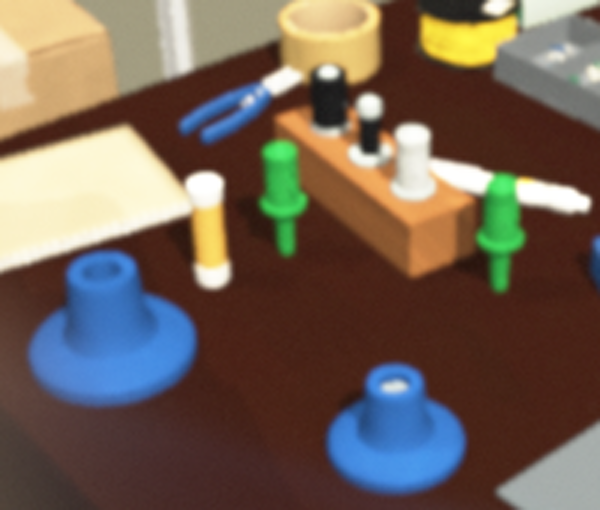

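The crop confirms the choice: the aluminium mandrel is at the near end of the rack (crop 412,160), the small stand with the steel sleeve at (395,425), and the drift, brass with white ends, at (208,230). I'll travel above the mandrel.

Call:
jog_arm:
  targets:
    - {"tx":-3.6,"ty":-1.4}
    - {"tx":-7.2,"ty":-2.9}
    - {"tx":-10.9,"ty":-4.3}
    - {"tx":-14.5,"ty":-5.8}
    - {"tx":-18.2,"ty":-7.2}

```text
invalid input
```

Call:
jog_arm:
  targets:
    - {"tx":-3.6,"ty":-1.4}
    - {"tx":-7.2,"ty":-2.9}
    - {"tx":-10.9,"ty":-4.3}
    - {"tx":-14.5,"ty":-5.8}
    - {"tx":-18.2,"ty":-7.2}

```text
invalid input
```

Call:
jog_arm:
  targets:
    - {"tx":-3.6,"ty":-1.4,"yaw":0.12}
    - {"tx":-7.2,"ty":-2.9,"yaw":0.24}
    - {"tx":-10.9,"ty":-4.3,"yaw":0.36}
    - {"tx":-14.5,"ty":-5.8,"yaw":0.48}
    - {"tx":-18.2,"ty":-7.2,"yaw":0.6}

```text
invalid input
```

Call:
jog_arm:
  targets:
    - {"yaw":0.12}
    - {"yaw":0.24}
    - {"yaw":0.36}
    - {"yaw":0.48}
    - {"yaw":0.6}

```text
invalid input
```

Call:
jog_arm:
  targets:
    - {"yaw":0.085}
    - {"yaw":0.085}
    - {"yaw":0.085}

```text
invalid input
```

Call:
jog_arm:
  targets:
    - {"tx":-3.6,"ty":-1.4,"tz":0,"yaw":0,"hand":-1}
    - {"tx":-7.2,"ty":-2.9,"tz":0,"yaw":0,"hand":-1}
    - {"tx":-10.9,"ty":-4.3,"tz":0,"yaw":0,"hand":-1}
    - {"tx":-14.5,"ty":-5.8,"tz":0,"yaw":0,"hand":-1}
    - {"tx":-18.2,"ty":-7.2,"tz":0,"yaw":0,"hand":-1}

```text
time_s: 0.52
tcp_pos: [0.3448, 0.377, 0.2311]
ee_rot: [-0.0, 0.186, 0.983, -0.0]
wrist_force: [0.5, 0.8, -0.0]
gripper_width: 0.0851
gripper_force: 0.0
```

All fields are required.

Call:
jog_arm:
  targets:
    - {"tx":-3.6,"ty":-1.4,"tz":0,"yaw":0,"hand":-1}
    - {"tx":-7.2,"ty":-2.9,"tz":0,"yaw":0,"hand":-1}
    - {"tx":-10.9,"ty":-4.3,"tz":0,"yaw":0,"hand":-1}
    - {"tx":-14.5,"ty":-5.8,"tz":0,"yaw":0,"hand":-1}
    - {"tx":-18.2,"ty":-7.2,"tz":0,"yaw":0,"hand":-1}

```text
time_s: 0.93
tcp_pos: [0.4881, 0.2433, 0.2311]
ee_rot: [-0.0, 0.186, 0.983, -0.0]
wrist_force: [0.6, -0.2, -0.1]
gripper_width: 0.0849
gripper_force: 0.0
```

Call:
jog_arm:
  targets:
    - {"tx":-3.6,"ty":-1.4,"tz":0,"yaw":0.12,"hand":-1}
    - {"tx":-7.2,"ty":-2.9,"tz":0,"yaw":0.24,"hand":-1}
    - {"tx":-10.9,"ty":-4.3,"tz":0,"yaw":0.36,"hand":-1}
    - {"tx":-14.5,"ty":-5.8,"tz":0,"yaw":0.48,"hand":-1}
    - {"tx":-18.2,"ty":-7.2,"tz":0,"yaw":0.6,"hand":-1}

```text
time_s: 1.35
tcp_pos: [0.6312, 0.1099, 0.231]
ee_rot: [-0.0, 0.471, 0.882, -0.0]
wrist_force: [-0.4, 0.5, 0.3]
gripper_width: 0.0851
gripper_force: 0.0
```

Call:
jog_arm:
  targets:
    - {"tx":0,"ty":0,"tz":0,"yaw":0.12,"hand":-1}
    - {"tx":0,"ty":0,"tz":0,"yaw":0.24,"hand":-1}
    - {"tx":0,"ty":0,"tz":0,"yaw":0.36,"hand":-1}
    - {"tx":0,"ty":0,"tz":0,"yaw":0.48,"hand":-1}
    - {"tx":0,"ty":0,"tz":0,"yaw":0.6,"hand":-1}

```text
time_s: 1.77
tcp_pos: [0.6302, 0.1115, 0.2308]
ee_rot: [-0.0, 0.71, 0.704, -0.0]
wrist_force: [-1.0, 1.0, 0.4]
gripper_width: 0.0858
gripper_force: 0.0
```

Call:
jog_arm:
  targets:
    - {"tx":0,"ty":0,"tz":0,"yaw":0.085,"hand":-1}
    - {"tx":0,"ty":0,"tz":0,"yaw":0.085,"hand":-1}
    - {"tx":0,"ty":0,"tz":0,"yaw":0.085,"hand":-1}

```text
time_s: 2.02
tcp_pos: [0.6302, 0.1115, 0.231]
ee_rot: [-0.0, 0.737, 0.676, -0.0]
wrist_force: [0.2, 0.9, 0.6]
gripper_width: 0.0852
gripper_force: 0.0
```

Run:
```python
from h import *
s=snap('wrist','w1'); print(st()['tcp_pos'],st()['joint_positions'].round(3), s['fx'],s['cx'],s['cy'],(-s['R'].T@s['t']).round(3))
for n,X in dict(mand=(.63,.112,.1),tcp=st()['tcp_pos']).items(): print(n,proj(s,'wrist',X))
```

```text
[0.63018454 0.1115548  0.23102173] [0.118 0.505 1.238 0.    1.4   0.203] 371.64829954431775 321.9594056359648 235.5950952541989 [0.636 0.186 0.374]
mand [322.7774018  222.99964186]
tcp [323.54770203 304.11231656]
```

View pics/w1.png

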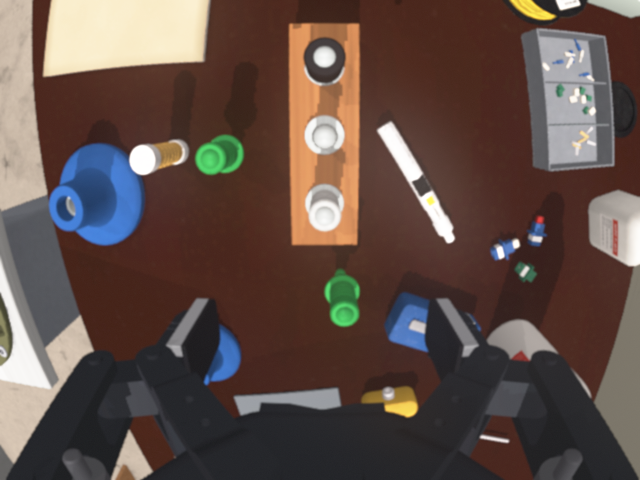

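The wrist view shows the aluminium mandrel in the rack at (324,213), under the gripper, and the fingers aligned across the rack. Refining the mandrel and drift positions.

Run:
```python
from h import *
s=dict(np.load('last_wrist.npz'))
p=s['pixels'][180:240,298:350]; hsv=cv2.cvtColor(p,cv2.COLOR_RGB2HSV)
m=cv2.inRange(hsv,(0,0,90),(180,60,255)); c=max(cv2.findContours(m,0,2)[0],key=cv2.contourArea)
x,y,w,h=cv2.boundingRect(c); print('bbox',x+298,y+180,w,h)
u=x+298+(w-1)/2
print('flange far edge/center', pt(s,'wrist',u,y+180,.053), 'drum near edge',pt(s,'wrist',u,y+180+h-1,.098))
g=cv2.resize(p,None,fx=10,fy=10,interpolation=2);cv2.imwrite('pics/c2.png',cv2.cvtColor(g,cv2.COLOR_RGB2BGR))
for q in [(324,216),(324,214),(324,218)]: print(pt(s,'wrist',*q,.1))
p=s['pixels'];
print('drift top',pt(s,'wrist',146,158.5,.085)[:2],'stand mouth',pt(s,'wrist',66,206,.055)[:2])
for n in[(324,60,.048+.05),(324,133,.098)]: print(pt(s,'wrist',*n))
```

```text
bbox 305 184 39 47
flange far edge/center [0.63298443 0.13427514 0.053     ] drum near edge [0.63042827 0.10579053 0.098     ]
[0.63138568 0.117411   0.1       ]
[0.63151531 0.11896968 0.1       ]
[0.63125573 0.11584808 0.1       ]
drift top [0.48731449 0.17692822] stand mouth [0.36333485 0.14289952]
[0.64118403 0.23407338 0.098     ]
[0.63659531 0.17965834 0.098     ]
```

View pics/c2.png

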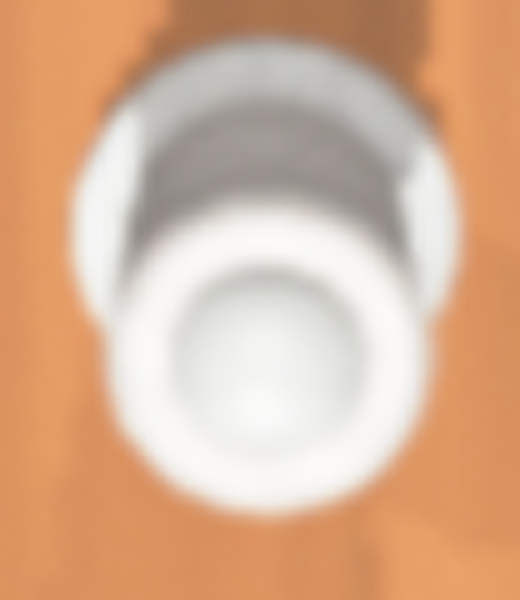

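Call:
jog_arm:
  targets:
    - {"tx":0.6,"ty":0.1,"tz":3.5,"yaw":0,"hand":-1}
    - {"tx":0.6,"ty":0.1,"tz":7,"yaw":0,"hand":-1}
    - {"tx":0.6,"ty":0.1,"tz":10,"yaw":0,"hand":-1}
    - {"tx":0.6,"ty":0.1,"tz":12,"yaw":0,"hand":-1}
    - {"tx":0.6,"ty":0.1,"tz":13,"yaw":0,"hand":-1}

```text
time_s: 2.48
tcp_pos: [0.6305, 0.1173, 0.098]
ee_rot: [-0.001, 0.737, 0.676, -0.002]
wrist_force: [-1.1, -0.6, 0.8]
gripper_width: 0.0854
gripper_force: 0.0
```

Call:
jog_arm:
  targets:
    - {"tx":0,"ty":0,"tz":2,"yaw":0,"hand":-1}
    - {"tx":0,"ty":0,"tz":3.5,"yaw":0,"hand":-1}
    - {"tx":0,"ty":0,"tz":4.2,"yaw":0,"hand":-1}
    - {"tx":0,"ty":0,"tz":4.2,"yaw":0,"hand":-0.2}
    - {"tx":0,"ty":0,"tz":4.2,"yaw":0,"hand":-0.2}

```text
time_s: 2.9
tcp_pos: [0.6322, 0.1175, 0.0602]
ee_rot: [0.0, 0.737, 0.676, 0.0]
wrist_force: [0.1, -0.2, -0.1]
gripper_width: 0.0638
gripper_force: 0.0
```

Call:
jog_arm:
  targets:
    - {"tx":0,"ty":0,"tz":0,"yaw":0,"hand":1}
    - {"tx":0,"ty":0,"tz":0,"yaw":0,"hand":1}
    - {"tx":0,"ty":0,"tz":0,"yaw":0,"hand":1}
    - {"tx":0,"ty":0,"tz":0,"yaw":0,"hand":1}
    - {"tx":0,"ty":0,"tz":0,"yaw":0,"hand":1}
  force: 40

```text
time_s: 3.32
tcp_pos: [0.6322, 0.1175, 0.0603]
ee_rot: [0.0, 0.738, 0.675, 0.001]
wrist_force: [-1.6, -0.0, 6.0]
gripper_width: 0.0241
gripper_force: 39.0
```

Call:
jog_arm:
  targets:
    - {"tx":0,"ty":0,"tz":0,"yaw":0,"hand":1}
    - {"tx":0,"ty":0,"tz":0,"yaw":0,"hand":1}
    - {"tx":0,"ty":0,"tz":0,"yaw":0,"hand":1}

```text
time_s: 3.57
tcp_pos: [0.6322, 0.1175, 0.0603]
ee_rot: [0.0, 0.737, 0.675, 0.001]
wrist_force: [-2.1, -0.2, 6.6]
gripper_width: 0.0242
gripper_force: 39.0
```

Call:
jog_arm:
  targets:
    - {"tx":0,"ty":0,"tz":-1,"yaw":0,"hand":1}
    - {"tx":0,"ty":0,"tz":-3,"yaw":0,"hand":1}
    - {"tx":0,"ty":0,"tz":-6,"yaw":0,"hand":1}
    - {"tx":0,"ty":0,"tz":-9,"yaw":0,"hand":1}
    - {"tx":0,"ty":0,"tz":-10,"yaw":0,"hand":1}

```text
time_s: 3.98
tcp_pos: [0.633, 0.1176, 0.1645]
ee_rot: [0.002, 0.737, 0.675, 0.002]
wrist_force: [0.3, 0.3, -2.0]
gripper_width: 0.0237
gripper_force: 39.6
```

Call:
jog_arm:
  targets:
    - {"tx":-1.8,"ty":-0.8,"tz":0,"yaw":0,"hand":1}
    - {"tx":-4.8,"ty":-2.2,"tz":0,"yaw":0,"hand":1}
    - {"tx":-7.8,"ty":-3.6,"tz":0,"yaw":0,"hand":1}
    - {"tx":-11.2,"ty":-5.2,"tz":0,"yaw":0,"hand":1}
    - {"tx":-14.8,"ty":-6.9,"tz":0,"yaw":0,"hand":1}

```text
time_s: 4.4
tcp_pos: [0.5487, -0.0247, 0.1588]
ee_rot: [-0.0, 0.737, 0.676, -0.0]
wrist_force: [0.7, -0.9, -1.0]
gripper_width: 0.0241
gripper_force: 39.7
```

Call:
jog_arm:
  targets:
    - {"tx":-3.5,"ty":-1.6,"tz":0,"yaw":0,"hand":1}
    - {"tx":-7,"ty":-3.3,"tz":0,"yaw":0,"hand":1}
    - {"tx":-10.5,"ty":-4.9,"tz":0,"yaw":0,"hand":1}
    - {"tx":-13.5,"ty":-6.3,"tz":0,"yaw":0,"hand":1}
    - {"tx":-14.8,"ty":-6.9,"tz":0,"yaw":0,"hand":1}

```text
time_s: 4.82
tcp_pos: [0.4662, -0.1679, 0.1591]
ee_rot: [-0.0, 0.738, 0.675, -0.0]
wrist_force: [-0.3, 0.1, -1.9]
gripper_width: 0.024
gripper_force: 39.7
```

Call:
jog_arm:
  targets:
    - {"tx":0,"ty":0,"tz":0,"yaw":0,"hand":1}
    - {"tx":0,"ty":0,"tz":0,"yaw":0,"hand":1}
    - {"tx":0,"ty":0,"tz":0,"yaw":0,"hand":1}

```text
time_s: 5.07
tcp_pos: [0.4685, -0.1648, 0.1591]
ee_rot: [-0.0, 0.737, 0.675, 0.0]
wrist_force: [0.5, -0.1, -2.2]
gripper_width: 0.024
gripper_force: 39.7
```

Run:
```python
from h import *
s=snap('wrist','w2'); t=st(); print(t['tcp_pos'],t['ee_rot'].round(4),t['wrist_force'])
hsv=cv2.cvtColor(s['pixels'],cv2.COLOR_RGB2HSV); m=cv2.inRange(hsv,(100,150,60),(125,255,255))
for c in cv2.findContours(m,0,2)[0]:
    if cv2.contourArea(c)>300: print(cv2.boundingRect(c),cv2.contourArea(c))
print(proj(s,'wrist',(.469,-.065,.055)),proj(s,'wrist',t['tcp_pos']-[0,0,.055]))
```

```text
[ 0.46861414 -0.16453729  0.15914579] [-1.000e-04  7.372e-01  6.756e-01  0.000e+00] [ 0.15648614 -0.44076885 -2.01125241]
(256, 40, 113, 110) 9642.5
(555, 25, 49, 68) 822.0
[310.55613798  87.55682314] [323.40153955 258.5657565 ]
```

View pics/w2.png

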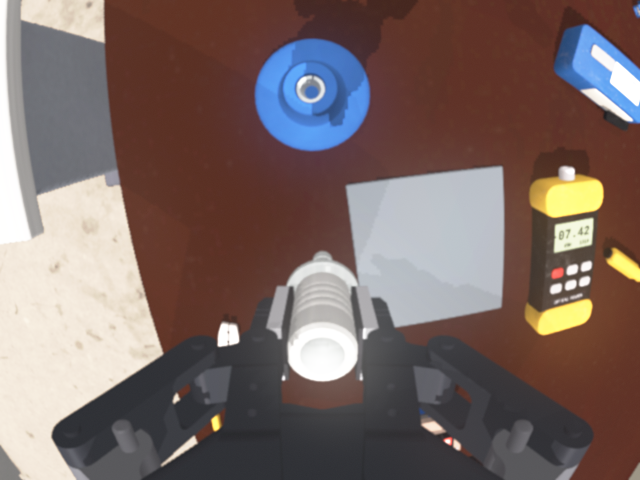

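The wrist view shows the stand's socket at (311,89), the held mandrel upright with its tip near (322,255), and the mat spanning (347–505,167–327).

Run:
```python
from h import *
s=dict(np.load('last_wrist.npz')); t=st(); tcp=t['tcp_pos']
p=s['pixels']; hsv=cv2.cvtColor(p,cv2.COLOR_RGB2HSV)
m=cv2.inRange(hsv,(100,150,60),(125,255,255)); roi=(255-m)[70:108,290:335]
n,l,stt,ce=cv2.connectedComponentsWithStats(roi)
for i in range(1,n):
    if stt[i,4]>100: 
        u,v=stt[i,0]+290+(stt[i,2]-1)/2,stt[i,1]+70+(stt[i,3]-1)/2; print('mouth',stt[i],u,v,pt(s,'wrist',u,v,.055).round(4))
c=max(cv2.findContours(m,0,2)[0],key=cv2.contourArea); e=cv2.fitEllipse(c); print('foot',e, pt(s,'wrist',*e[0],.008).round(4))
g=cv2.inRange(hsv,(90,8,100),(125,90,230)); g[:160]=0; g[:,:345]=0; g[:,510:]=0;g[335:]=0
c=max(cv2.findContours(g,0,2)[0],key=cv2.contourArea); q=cv2.approxPolyDP(c,8,True)[:,0]
for x in q: print('mat',x,pt(s,'wrist',*map(float,x),.003).round(4))
print('proj tip,dome,flange',[proj(s,'wrist',tcp+[0,0,z]).round(1) for z in(-.055,.042,-.012)])
k=cv2.resize(p[240:390,270:375],None,fx=4,fy=4,interpolation=2);cv2.imwrite('pics/c3.png',cv2.cvtColor(k,cv2.COLOR_RGB2BGR))
b=dict(np.load('last_top.npz'));
```

```text
mouth [  5   4  31  30 658] 310.0 88.5 [ 0.4686 -0.0656  0.055 ]
foot ((311.9574279785156, 94.2421646118164), (109.48577880859375, 112.2238998413086), 85.37272644042969) [ 0.4686 -0.0656  0.008 ]
mat [501 167] [ 0.6268 -0.1333  0.003 ]
mat [346 186] [ 0.4894 -0.1416  0.003 ]
mat [359 285] [ 0.4949 -0.2305  0.003 ]
mat [386 303] [ 0.5188 -0.2511  0.003 ]
mat [393 326] [ 0.5251 -0.2766  0.003 ]
mat [500 305] [ 0.6349 -0.2686  0.003 ]
proj tip,dome,flange [array([323.4, 258.6]), array([324.2, 361.6]), array([323.7, 291.5])]
```

View pics/c3.png

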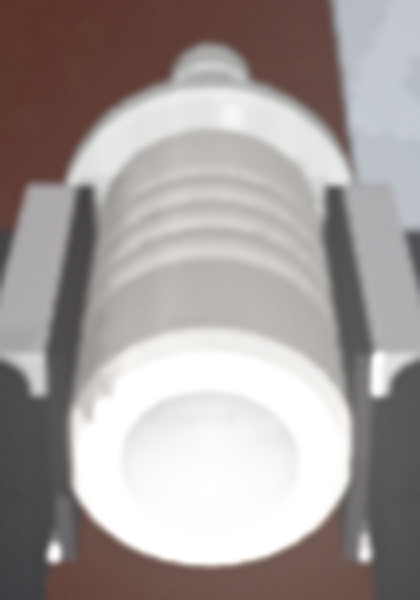

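Run:
```python
from h import *
s=dict(np.load('last_wrist.npz')); tcp=st()['tcp_pos']
print('tip',pt(s,'wrist',322.4,255.4,tcp[2]-.055)-tcp,'top',pt(s,'wrist',322.6,351.4,tcp[2]+.038)-tcp)
for z in(-.056,-.053): print(pt(s,'wrist',322.4,250.5,tcp[2]+z)-tcp)
print(tool((.4686,-.0656,tcp[2])))
```

```text
tip [-0.0004009  0.0019606 -0.055    ] top [-0.00040422  0.00143089  0.038     ]
[-0.00017615  0.00454308 -0.056     ]
[-8.52313968e-05  5.59988855e-03 -5.30000000e-02]
[ 9.85608016e+00 -8.62300818e-01  2.04482183e-03]
```

Call:
jog_arm:
  targets:
    - {"tx":3,"ty":-0.2,"tz":0,"yaw":0,"hand":1}
    - {"tx":6,"ty":-0.5,"tz":0,"yaw":0,"hand":1}
    - {"tx":8.5,"ty":-0.7,"tz":0,"yaw":0,"hand":1}
    - {"tx":9.7,"ty":-0.8,"tz":0,"yaw":0,"hand":1}
    - {"tx":9.7,"ty":-0.8,"tz":0,"yaw":0,"hand":1}

```text
time_s: 5.53
tcp_pos: [0.4691, -0.0654, 0.1593]
ee_rot: [-0.0, 0.736, 0.677, 0.0]
wrist_force: [1.0, -1.4, -1.7]
gripper_width: 0.024
gripper_force: 39.6
```

Call:
jog_arm:
  targets:
    - {"tx":0,"ty":0,"tz":0,"yaw":0,"hand":1}
    - {"tx":0,"ty":0,"tz":2,"yaw":0,"hand":1}
    - {"tx":0,"ty":0,"tz":4,"yaw":0,"hand":1}
    - {"tx":0,"ty":0,"tz":5,"yaw":0,"hand":1}
    - {"tx":0,"ty":0,"tz":5,"yaw":0,"hand":1}
  force: 25

```text
time_s: 5.95
tcp_pos: [0.4679, -0.0685, 0.1073]
ee_rot: [-0.002, 0.738, 0.675, -0.001]
wrist_force: [-0.2, -0.7, -1.6]
gripper_width: 0.024
gripper_force: 39.7
```

Call:
jog_arm:
  targets:
    - {"tx":0,"ty":0,"tz":0.5,"yaw":0,"hand":1}
    - {"tx":0,"ty":0,"tz":1,"yaw":0,"hand":1}
    - {"tx":0,"ty":0,"tz":1.5,"yaw":0,"hand":1}
    - {"tx":0,"ty":0,"tz":1.5,"yaw":0,"hand":1}

```text
time_s: 6.28
tcp_pos: [0.4688, -0.0677, 0.0939]
ee_rot: [-0.0, 0.738, 0.675, 0.0]
wrist_force: [0.3, 2.7, -3.1]
gripper_width: 0.0241
gripper_force: 39.6
```

Call:
jog_arm:
  targets:
    - {"tx":0.1,"ty":0,"tz":0,"yaw":0,"hand":1}
    - {"tx":0.1,"ty":0,"tz":0.2,"yaw":0,"hand":1}
    - {"tx":0.1,"ty":0,"tz":0.4,"yaw":0,"hand":1}
    - {"tx":0.1,"ty":0,"tz":0.4,"yaw":0,"hand":1}

```text
time_s: 6.62
tcp_pos: [0.4689, -0.067, 0.09]
ee_rot: [-0.0, 0.737, 0.675, -0.0]
wrist_force: [1.2, 1.1, -2.7]
gripper_width: 0.024
gripper_force: 39.6
```

Call:
jog_arm:
  targets:
    - {"tx":0,"ty":0,"tz":0.15,"yaw":0,"hand":1}
    - {"tx":0,"ty":0,"tz":0.3,"yaw":0,"hand":1}
    - {"tx":0,"ty":0,"tz":0.3,"yaw":0,"hand":1}

```text
time_s: 6.87
tcp_pos: [0.4689, -0.0669, 0.0871]
ee_rot: [-0.0, 0.738, 0.675, -0.0]
wrist_force: [0.2, 2.5, -2.5]
gripper_width: 0.0239
gripper_force: 39.6
```

Call:
jog_arm:
  targets:
    - {"tx":0.05,"ty":0,"tz":0.15,"yaw":0,"hand":1}
    - {"tx":0.1,"ty":0,"tz":0.3,"yaw":0,"hand":1}
    - {"tx":0.1,"ty":0,"tz":0.3,"yaw":0,"hand":1}

```text
time_s: 7.12
tcp_pos: [0.4689, -0.066, 0.084]
ee_rot: [-0.0, 0.738, 0.675, -0.0]
wrist_force: [-0.3, -0.6, -1.8]
gripper_width: 0.024
gripper_force: 39.6
```

Call:
jog_arm:
  targets:
    - {"tx":0,"ty":0,"tz":0.15,"yaw":0,"hand":1}
    - {"tx":0,"ty":0,"tz":0.3,"yaw":0,"hand":1}
    - {"tx":0,"ty":0,"tz":0.3,"yaw":0,"hand":1}

```text
time_s: 7.37
tcp_pos: [0.4689, -0.066, 0.081]
ee_rot: [-0.0, 0.738, 0.675, -0.0]
wrist_force: [-0.2, 0.2, -1.9]
gripper_width: 0.0239
gripper_force: 39.6
```

Call:
jog_arm:
  targets:
    - {"tx":0,"ty":0,"tz":0.15,"yaw":0,"hand":1}
    - {"tx":0,"ty":0,"tz":0.3,"yaw":0,"hand":1}
    - {"tx":0,"ty":0,"tz":0.3,"yaw":0,"hand":1}

```text
time_s: 7.62
tcp_pos: [0.469, -0.066, 0.0782]
ee_rot: [0.0, 0.738, 0.675, -0.0]
wrist_force: [-0.1, -0.4, -2.8]
gripper_width: 0.024
gripper_force: 39.6
```

Call:
jog_arm:
  targets:
    - {"tx":0,"ty":0,"tz":0.15,"yaw":0,"hand":1}
    - {"tx":0,"ty":0,"tz":0.3,"yaw":0,"hand":1}
    - {"tx":0,"ty":0,"tz":0.3,"yaw":0,"hand":1}

```text
time_s: 7.87
tcp_pos: [0.4692, -0.066, 0.0755]
ee_rot: [0.0, 0.738, 0.675, 0.0]
wrist_force: [-0.1, 0.1, 2.4]
gripper_width: 0.0242
gripper_force: 40.2
```

Call:
jog_arm:
  targets:
    - {"tx":0,"ty":0,"tz":0,"yaw":0,"hand":0.3}
    - {"tx":0,"ty":0,"tz":0,"yaw":0,"hand":0.1}
    - {"tx":0,"ty":0,"tz":0,"yaw":0,"hand":-0.3}
    - {"tx":0,"ty":0,"tz":0,"yaw":0,"hand":-0.6}
    - {"tx":0,"ty":0,"tz":0,"yaw":0,"hand":-1}

```text
time_s: 8.28
tcp_pos: [0.469, -0.066, 0.0753]
ee_rot: [-0.0, 0.738, 0.675, -0.0]
wrist_force: [-0.2, 0.1, 0.5]
gripper_width: 0.0731
gripper_force: 0.0
```

Call:
jog_arm:
  targets:
    - {"tx":0,"ty":0,"tz":0,"yaw":0,"hand":-1}
    - {"tx":0,"ty":0,"tz":-2,"yaw":0,"hand":-1}
    - {"tx":0,"ty":0,"tz":-5,"yaw":0,"hand":-1}
    - {"tx":0,"ty":0,"tz":-9,"yaw":0,"hand":-1}
    - {"tx":0,"ty":0,"tz":-12,"yaw":0,"hand":-1}

```text
time_s: 8.7
tcp_pos: [0.4691, -0.066, 0.1978]
ee_rot: [0.0, 0.738, 0.675, 0.0]
wrist_force: [0.3, 0.2, 0.7]
gripper_width: 0.0857
gripper_force: 0.0
```

Call:
jog_arm:
  targets:
    - {"tx":3,"ty":0.1,"tz":0,"yaw":0,"hand":-1}
    - {"tx":6.5,"ty":0.2,"tz":0,"yaw":0,"hand":-1}
    - {"tx":10.5,"ty":0.3,"tz":0,"yaw":0,"hand":-1}
    - {"tx":14.1,"ty":0.4,"tz":0,"yaw":0,"hand":-1}
    - {"tx":14.1,"ty":0.4,"tz":0,"yaw":0,"hand":-1}

```text
time_s: 9.12
tcp_pos: [0.4855, 0.0788, 0.1953]
ee_rot: [-0.0, 0.736, 0.677, 0.0]
wrist_force: [-0.9, 0.1, -0.5]
gripper_width: 0.0856
gripper_force: 0.0
```

Call:
jog_arm:
  targets:
    - {"tx":0,"ty":0,"tz":0,"yaw":0,"hand":-1}
    - {"tx":0,"ty":0,"tz":0,"yaw":0,"hand":-1}

```text
time_s: 9.28
tcp_pos: [0.4853, 0.0739, 0.1952]
ee_rot: [-0.0, 0.737, 0.675, -0.0]
wrist_force: [0.0, -0.2, -0.4]
gripper_width: 0.0854
gripper_force: 0.0
```

Run:
```python
from h import *
w=snap('wrist'); a=snap('scene'); t=st(); print(t['tcp_pos'],t['joint_positions'].round(3))
u,v=proj(w,'wrist',(.485,.175,.085)); print(u,v)
x0,y0=int(u)-45,max(int(v)-45,0)
A=cv2.resize(w['pixels'][y0:y0+90,x0:x0+90],(450,450),interpolation=2)
x,y=map(int,proj(a,'scene',(.469,-.066,.08))); B=cv2.resize(a['pixels'][y-45:y+45,x-35:x+35],(350,450),interpolation=2)
print('off',x0,y0,'scene off',x-35,y-45); cv2.imwrite('pics/c4.png',cv2.cvtColor(np.hstack([A,B]),cv2.COLOR_RGB2BGR))
```

```text
[0.48537444 0.07320585 0.19525032] [ 0.075  0.203  1.73  -0.     1.209  0.164]
309.4844593151142 86.49535658392307
off 264 41 scene off 275 211
```

View pics/c4.png

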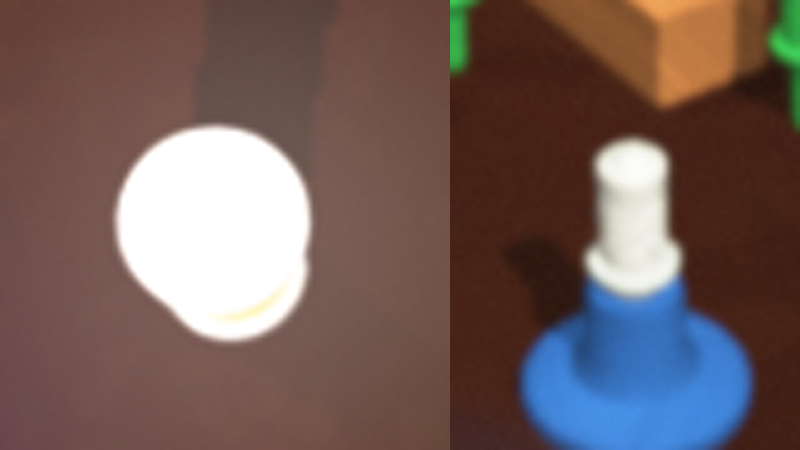

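The crop shows the drift's white top at wrist (306.6,85.4), and the mandrel standing upright in the small stand.

Run:
```python
from h import *
s=dict(np.load('last_wrist.npz'))
print('top',pt(s,'wrist',306.6,85.4,.085),'bot',pt(s,'wrist',310,96,.003))
hsv=cv2.cvtColor(s['pixels'],cv2.COLOR_RGB2HSV); m=cv2.inRange(hsv,(50,120,60),(75,255,255))
for c in cv2.findContours(m,0,2)[0]:
    if cv2.contourArea(c)>200: x,y,w,h=cv2.boundingRect(c); print('green',x,y,w,h,[pt(s,'wrist',x+w/2,y+h/2,z).round(3) for z in(.04,.09)])
X=pt(s,'wrist',306.6,85.4,.085); print(tool([X[0],X[1],.195]))
```

```text
top [0.48315301 0.1759365  0.085     ] bot [0.48265765 0.17488765 0.003     ]
green 483 237 52 51 [array([0.656, 0.015, 0.04 ]), array([0.629, 0.038, 0.09 ])]
green 370 70 52 45 [array([0.552, 0.17 , 0.04 ]), array([0.542, 0.167, 0.09 ])]
[10.21244248 -1.13634948  0.02383007]
```

Call:
jog_arm:
  targets:
    - {"tx":2.5,"ty":-0.3,"tz":0,"yaw":-0.12,"hand":-1}
    - {"tx":5,"ty":-0.6,"tz":0,"yaw":-0.24,"hand":-1}
    - {"tx":7.5,"ty":-0.8,"tz":0,"yaw":-0.36,"hand":-1}
    - {"tx":10.2,"ty":-1.1,"tz":0,"yaw":-0.48,"hand":-1}
    - {"tx":10.2,"ty":-1.1,"tz":0,"yaw":-0.6,"hand":-1}

```text
time_s: 9.8
tcp_pos: [0.4834, 0.1789, 0.1953]
ee_rot: [-0.0, 0.502, 0.865, 0.0]
wrist_force: [0.8, 0.2, -0.0]
gripper_width: 0.0852
gripper_force: 0.0
```

Call:
jog_arm:
  targets:
    - {"tx":0,"ty":0,"tz":0,"yaw":-0.12,"hand":-1}
    - {"tx":0,"ty":0,"tz":0,"yaw":-0.24,"hand":-1}
    - {"tx":0,"ty":0,"tz":0,"yaw":-0.36,"hand":-1}
    - {"tx":0,"ty":0,"tz":0,"yaw":-0.48,"hand":-1}
    - {"tx":0,"ty":0,"tz":0,"yaw":-0.6,"hand":-1}

```text
time_s: 10.22
tcp_pos: [0.4837, 0.1756, 0.1953]
ee_rot: [0.0, 0.225, 0.974, -0.0]
wrist_force: [0.3, 0.5, -0.8]
gripper_width: 0.0857
gripper_force: 0.0
```

Call:
jog_arm:
  targets:
    - {"tx":0,"ty":0,"tz":0,"yaw":-0.12,"hand":-1}
    - {"tx":0,"ty":0,"tz":0,"yaw":-0.24,"hand":-1}
    - {"tx":0,"ty":0,"tz":0,"yaw":-0.32,"hand":-1}
    - {"tx":0,"ty":0,"tz":0,"yaw":-0.32,"hand":-1}

```text
time_s: 10.55
tcp_pos: [0.4837, 0.1756, 0.1953]
ee_rot: [0.0, 0.068, 0.998, -0.0]
wrist_force: [-0.0, -0.6, -0.1]
gripper_width: 0.0857
gripper_force: 0.0
```

Run:
```python
from h import *
t=st(); print(t['tcp_pos'],t['ee_rot'].round(4)); print(tool((.483,.1755,.036)))
```

```text
[0.48369464 0.17562391 0.19533241] [ 0.      0.0683  0.9977 -0.    ]
[ 0.06856092 -0.02120931 15.93323551]
```

Call:
jog_arm:
  targets:
    - {"tx":0.1,"ty":0,"tz":3,"yaw":0,"hand":-1}
    - {"tx":0.1,"ty":0,"tz":6.5,"yaw":0,"hand":-1}
    - {"tx":0.1,"ty":0,"tz":10,"yaw":0,"hand":-1}
    - {"tx":0.1,"ty":0,"tz":13,"yaw":0,"hand":-1}
    - {"tx":0.1,"ty":0,"tz":14.5,"yaw":0,"hand":-1}

```text
time_s: 10.97
tcp_pos: [0.4811, 0.1756, 0.0469]
ee_rot: [-0.002, 0.072, 0.997, -0.001]
wrist_force: [-0.4, -0.5, -0.2]
gripper_width: 0.0855
gripper_force: 0.0
```

Call:
jog_arm:
  targets:
    - {"tx":0,"ty":0,"tz":1.2,"yaw":0,"hand":-1}
    - {"tx":0,"ty":0,"tz":1.4,"yaw":0,"hand":-0.2}
    - {"tx":0,"ty":0,"tz":1.4,"yaw":0,"hand":0.2}
    - {"tx":0,"ty":0,"tz":1.4,"yaw":0,"hand":1}
    - {"tx":0,"ty":0,"tz":1.4,"yaw":0,"hand":1}
  force: 80

```text
time_s: 11.38
tcp_pos: [0.483, 0.1768, 0.0374]
ee_rot: [0.001, 0.07, 0.998, 0.0]
wrist_force: [-0.5, 0.7, 0.6]
gripper_width: 0.0386
gripper_force: 0.0
```

Call:
jog_arm:
  targets:
    - {"tx":0,"ty":0,"tz":0,"yaw":0,"hand":1}
    - {"tx":0,"ty":0,"tz":0,"yaw":0,"hand":1}
    - {"tx":0,"ty":0,"tz":0,"yaw":0,"hand":1}
    - {"tx":0,"ty":0,"tz":0,"yaw":0,"hand":1}
    - {"tx":0,"ty":0,"tz":0,"yaw":0,"hand":1}
  force: 80

```text
time_s: 11.8
tcp_pos: [0.483, 0.1771, 0.0373]
ee_rot: [0.001, 0.069, 0.998, 0.0]
wrist_force: [0.2, 0.3, 7.0]
gripper_width: 0.0208
gripper_force: 77.9
```

Call:
jog_arm:
  targets:
    - {"tx":0,"ty":0,"tz":-1,"yaw":0,"hand":1}
    - {"tx":0,"ty":0,"tz":-4,"yaw":0,"hand":1}
    - {"tx":0,"ty":0,"tz":-8,"yaw":0,"hand":1}
    - {"tx":0,"ty":0,"tz":-12,"yaw":0,"hand":1}
    - {"tx":0,"ty":0,"tz":-15.5,"yaw":0,"hand":1}

```text
time_s: 12.22
tcp_pos: [0.4821, 0.1768, 0.1945]
ee_rot: [0.001, 0.069, 0.998, 0.0]
wrist_force: [0.5, -0.0, -1.8]
gripper_width: 0.021
gripper_force: 78.3
```

Call:
jog_arm:
  targets:
    - {"tx":-0.6,"ty":-1.7,"tz":0,"yaw":0,"hand":1}
    - {"tx":-1.6,"ty":-5,"tz":0,"yaw":0,"hand":1}
    - {"tx":-2.8,"ty":-8.5,"tz":0,"yaw":0,"hand":1}
    - {"tx":-4,"ty":-12,"tz":0,"yaw":0,"hand":1}
    - {"tx":-5,"ty":-15,"tz":0,"yaw":0,"hand":1}

```text
time_s: 12.63
tcp_pos: [0.5111, 0.0193, 0.1921]
ee_rot: [0.0, 0.069, 0.998, -0.0]
wrist_force: [-0.1, 0.5, -1.7]
gripper_width: 0.0212
gripper_force: 78.4
```

Call:
jog_arm:
  targets:
    - {"tx":-1.1,"ty":-3,"tz":0,"yaw":0,"hand":1}
    - {"tx":-2,"ty":-6,"tz":0,"yaw":0,"hand":1}
    - {"tx":-2.9,"ty":-8.4,"tz":0,"yaw":0,"hand":1}
    - {"tx":-2.9,"ty":-8.4,"tz":0,"yaw":0,"hand":1}
    - {"tx":-2.9,"ty":-8.4,"tz":0,"yaw":0,"hand":1}

```text
time_s: 13.05
tcp_pos: [0.5281, -0.0668, 0.1916]
ee_rot: [-0.0, 0.07, 0.998, 0.0]
wrist_force: [1.2, 0.3, -2.5]
gripper_width: 0.0214
gripper_force: 78.5
```

Run:
```python
from h import *
s=snap('wrist','w5'); t=st(); tcp=t['tcp_pos']; print(tcp,t['ee_rot'].round(4),t['wrist_force'])
print('dome pred',proj(s,'wrist',(.4686,-.0656,.115)),'drift bottom/top',[proj(s,'wrist',tcp+[0,0,z]).round(1) for z in(-.0373,.0477)])
```

```text
[ 0.52802877 -0.06585724  0.19159979] [-1.000e-04  6.980e-02  9.976e-01  1.000e-04] [ 0.03364501 -0.01011603 -1.84825526]
dome pred [310.47438878 153.10276817] drift bottom/top [array([324.4, 272.6]), array([326. , 374.7])]
```

View pics/w5.png

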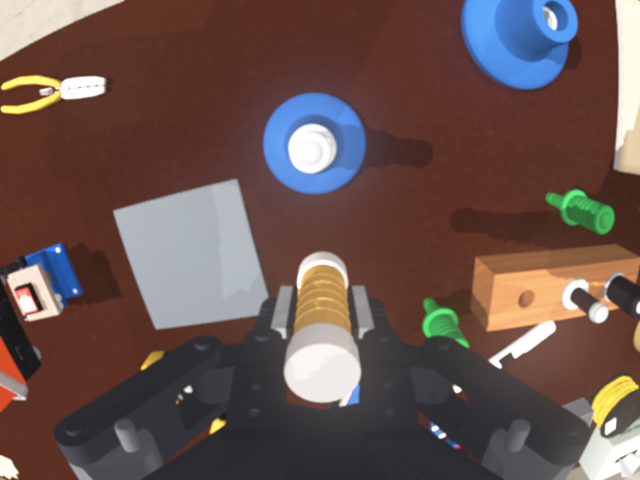

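The wrist view shows the mandrel's dome at about (311,149), the held drift with its lower end at (322,272) and top at (322,365), and nothing else disturbed.

Run:
```python
from h import *
s=dict(np.load('last_wrist.npz')); tcp=st()['tcp_pos']; p=s['pixels']
hsv=cv2.cvtColor(p,cv2.COLOR_RGB2HSV)
def rows(m,off):
    for y in range(0,m.shape[0],3):
        x=np.flatnonzero(m[y]); 
        if len(x): print(y+off[1],x.min()+off[0],x.max()+off[0],end=' | ')
    print()
m=cv2.inRange(hsv,(0,0,120),(180,70,255)); rows(m[118:178,280:345],(280,118))
rows(m[246:290,290:355],(290,246)); rows(m[320:410,278:368],(278,320))
```

```text
124 307 318 | 127 300 325 | 130 296 328 | 133 293 331 | 136 291 333 | 139 290 334 | 142 289 335 | 145 288 336 | 148 288 336 | 151 288 336 | 154 289 335 | 157 289 334 | 160 291 333 | 163 292 330 | 166 294 327 | 169 298 323 | 172 304 317 | 
252 313 331 | 255 308 336 | 258 304 340 | 261 301 343 | 264 300 344 | 267 299 345 | 270 298 346 | 273 297 347 | 276 297 347 | 279 296 348 | 282 296 348 | 285 296 348 | 288 290 354 | 
320 278 367 | 323 278 367 | 326 278 367 | 329 278 367 | 332 279 364 | 335 281 362 | 338 283 361 | 341 290 353 | 344 289 355 | 347 287 357 | 350 287 357 | 353 286 358 | 356 286 358 | 359 285 359 | 362 285 359 | 365 284 360 | 368 284 360 | 371 283 361 | 374 284 361 | 377 284 360 | 380 285 359 | 383 286 358 | 386 288 356 | 389 290 353 | 392 293 351 | 395 296 350 | 398 301 349 | 401 308 347 | 404 339 346 |
```

Run:
```python
from h import *
s=dict(np.load('last_wrist.npz')); tcp=st()['tcp_pos']
print('top c',pt(s,'wrist',322.3,367,tcp[2]+.0477)-tcp)
print('bottom far edge',pt(s,'wrist',322,251,tcp[2]-.0373)-tcp, pt(s,'wrist',322.3,251,tcp[2]-.0343)-tcp)
print('dome',pt(s,'wrist',310.5,152.5,.113))
```

```text
top c [-0.00331013 -0.00072213  0.0477    ]
bottom far edge [-0.0120869   0.00041048 -0.0373    ] [-0.01311772  0.00070949 -0.0343    ]
dome [ 0.46838876 -0.06561573  0.113     ]
```

Call:
jog_arm:
  targets:
    - {"tx":2.5,"ty":-0.3,"tz":0,"yaw":0,"hand":1}
    - {"tx":5,"ty":-0.7,"tz":0,"yaw":0,"hand":1}
    - {"tx":5.9,"ty":-0.8,"tz":0,"yaw":0,"hand":1}
    - {"tx":5.9,"ty":-0.8,"tz":0,"yaw":0,"hand":1}
    - {"tx":5.9,"ty":-0.8,"tz":1.5,"yaw":0,"hand":1}

```text
time_s: 13.52
tcp_pos: [0.4702, -0.0651, 0.179]
ee_rot: [0.003, 0.069, 0.998, -0.0]
wrist_force: [0.4, 1.4, -1.8]
gripper_width: 0.021
gripper_force: 78.5
```

Call:
jog_arm:
  targets:
    - {"tx":0,"ty":0,"tz":0.6,"yaw":0,"hand":1}
    - {"tx":0,"ty":0,"tz":1.2,"yaw":0,"hand":1}
    - {"tx":0,"ty":0,"tz":1.5,"yaw":0,"hand":1}
    - {"tx":0,"ty":0,"tz":1.5,"yaw":0,"hand":1}
    - {"tx":0,"ty":0,"tz":1.5,"yaw":0,"hand":1}

```text
time_s: 13.93
tcp_pos: [0.469, -0.0655, 0.1614]
ee_rot: [-0.0, 0.069, 0.998, 0.0]
wrist_force: [0.1, -0.2, -1.0]
gripper_width: 0.0212
gripper_force: 78.5
```

Call:
jog_arm:
  targets:
    - {"tx":0.05,"ty":0,"tz":0.2,"yaw":0,"hand":1}
    - {"tx":0.05,"ty":0,"tz":0.4,"yaw":0,"hand":1}
    - {"tx":0.05,"ty":0,"tz":0.5,"yaw":0,"hand":1}
    - {"tx":0.05,"ty":0,"tz":0.5,"yaw":0,"hand":1}

```text
time_s: 14.27
tcp_pos: [0.4682, -0.0655, 0.1561]
ee_rot: [-0.0, 0.069, 0.998, 0.0]
wrist_force: [0.1, 0.2, -2.3]
gripper_width: 0.0211
gripper_force: 78.5
```

Call:
jog_arm:
  targets:
    - {"tx":0,"ty":0,"tz":0.1,"yaw":0,"hand":1}
    - {"tx":0,"ty":0,"tz":0.1,"yaw":0,"hand":1}

```text
time_s: 14.43
tcp_pos: [0.4683, -0.0655, 0.1552]
ee_rot: [-0.0, 0.069, 0.998, -0.0]
wrist_force: [-0.5, 0.2, -1.8]
gripper_width: 0.0211
gripper_force: 78.5
```

Call:
jog_arm:
  targets:
    - {"tx":0,"ty":0,"tz":0.1,"yaw":0,"hand":1}
    - {"tx":0,"ty":0,"tz":0.1,"yaw":0,"hand":1}

```text
time_s: 14.6
tcp_pos: [0.4684, -0.0656, 0.1544]
ee_rot: [0.0, 0.069, 0.998, -0.0]
wrist_force: [0.4, 0.6, 0.5]
gripper_width: 0.0214
gripper_force: 78.7
```

Call:
jog_arm:
  targets:
    - {"tx":0,"ty":0,"tz":0.1,"yaw":0,"hand":1}
    - {"tx":0,"ty":0,"tz":0.1,"yaw":0,"hand":1}

```text
time_s: 14.77
tcp_pos: [0.4686, -0.0656, 0.1536]
ee_rot: [0.001, 0.069, 0.998, -0.0]
wrist_force: [0.7, -0.3, 4.1]
gripper_width: 0.021
gripper_force: 78.8
```

Call:
jog_arm:
  targets:
    - {"tx":0,"ty":0,"tz":0.05,"yaw":0,"hand":1}
    - {"tx":0,"ty":0,"tz":0.05,"yaw":0,"hand":1}

```text
time_s: 14.93
tcp_pos: [0.4685, -0.0656, 0.1532]
ee_rot: [0.0, 0.069, 0.998, -0.0]
wrist_force: [-1.3, 0.0, 5.0]
gripper_width: 0.0209
gripper_force: 78.9
```

Call:
jog_arm:
  targets:
    - {"tx":0,"ty":0,"tz":0.1,"yaw":0,"hand":1}
    - {"tx":0,"ty":0,"tz":0.1,"yaw":0,"hand":1}

```text
time_s: 15.1
tcp_pos: [0.4688, -0.0656, 0.1525]
ee_rot: [0.001, 0.069, 0.998, -0.0]
wrist_force: [-0.3, 0.2, 7.9]
gripper_width: 0.021
gripper_force: 79.3
```

Call:
jog_arm:
  targets:
    - {"tx":0,"ty":0,"tz":0.05,"yaw":0,"hand":1}
    - {"tx":0,"ty":0,"tz":0.05,"yaw":0,"hand":1}

```text
time_s: 15.27
tcp_pos: [0.4689, -0.0657, 0.1523]
ee_rot: [0.001, 0.069, 0.998, -0.0]
wrist_force: [0.4, 0.5, 10.8]
gripper_width: 0.0209
gripper_force: 79.4
```

Call:
jog_arm:
  targets:
    - {"tx":0,"ty":0,"tz":0.05,"yaw":0,"hand":1}
    - {"tx":0,"ty":0,"tz":0.05,"yaw":0,"hand":1}

```text
time_s: 15.43
tcp_pos: [0.4691, -0.0657, 0.152]
ee_rot: [0.001, 0.069, 0.998, -0.0]
wrist_force: [-0.4, -0.0, 12.0]
gripper_width: 0.0213
gripper_force: 79.6
```

Call:
jog_arm:
  targets:
    - {"tx":0,"ty":0,"tz":0.05,"yaw":0,"hand":1}
    - {"tx":0,"ty":0,"tz":0.05,"yaw":0,"hand":1}

```text
time_s: 15.6
tcp_pos: [0.4693, -0.0657, 0.1518]
ee_rot: [0.002, 0.069, 0.998, -0.0]
wrist_force: [-0.8, -0.2, 14.7]
gripper_width: 0.021
gripper_force: 79.8
```

Call:
jog_arm:
  targets:
    - {"tx":0,"ty":0,"tz":0.05,"yaw":0,"hand":1}
    - {"tx":0,"ty":0,"tz":0.05,"yaw":0,"hand":1}

```text
time_s: 15.77
tcp_pos: [0.4694, -0.0658, 0.1514]
ee_rot: [0.002, 0.069, 0.998, -0.0]
wrist_force: [-0.4, -0.2, 16.7]
gripper_width: 0.0209
gripper_force: 79.9
```

Call:
jog_arm:
  targets:
    - {"tx":0,"ty":0,"tz":0.05,"yaw":0,"hand":1}
    - {"tx":0,"ty":0,"tz":0.05,"yaw":0,"hand":1}

```text
time_s: 15.93
tcp_pos: [0.4695, -0.0658, 0.1512]
ee_rot: [0.002, 0.069, 0.998, -0.0]
wrist_force: [-1.6, 0.1, 20.4]
gripper_width: 0.0213
gripper_force: 80.0
```

Call:
jog_arm:
  targets:
    - {"tx":0,"ty":0,"tz":0.02,"yaw":0,"hand":1}
    - {"tx":0,"ty":0,"tz":0.02,"yaw":0,"hand":1}
    - {"tx":0,"ty":0,"tz":0.02,"yaw":0,"hand":1}

```text
time_s: 16.18
tcp_pos: [0.4696, -0.0658, 0.1512]
ee_rot: [0.002, 0.069, 0.998, -0.0]
wrist_force: [-0.9, 0.3, 20.9]
gripper_width: 0.021
gripper_force: 80.0
```

Call:
jog_arm:
  targets:
    - {"tx":0,"ty":0,"tz":0,"yaw":0,"hand":1}
    - {"tx":0,"ty":0,"tz":0,"yaw":0,"hand":1}

```text
time_s: 16.35
tcp_pos: [0.4696, -0.0658, 0.1511]
ee_rot: [0.002, 0.069, 0.998, -0.0]
wrist_force: [-1.0, 0.6, 20.4]
gripper_width: 0.0211
gripper_force: 80.0
```

Call:
jog_arm:
  targets:
    - {"tx":0,"ty":0,"tz":-0.2,"yaw":0,"hand":1}
    - {"tx":0,"ty":0,"tz":-0.5,"yaw":0,"hand":1}
    - {"tx":0,"ty":0,"tz":-0.5,"yaw":0,"hand":1}

```text
time_s: 16.6
tcp_pos: [0.4682, -0.0655, 0.1542]
ee_rot: [-0.0, 0.069, 0.998, 0.0]
wrist_force: [-0.0, -1.2, -1.6]
gripper_width: 0.0212
gripper_force: 78.6
```

Call:
jog_arm:
  targets:
    - {"tx":0,"ty":0,"tz":0.15,"yaw":0,"hand":1}
    - {"tx":0,"ty":0,"tz":0.25,"yaw":0,"hand":1}
    - {"tx":0,"ty":0,"tz":0.33,"yaw":0,"hand":1}
    - {"tx":0,"ty":0,"tz":0.4,"yaw":0,"hand":1}
    - {"tx":0,"ty":0,"tz":0.4,"yaw":0,"hand":1}

```text
time_s: 17.02
tcp_pos: [0.4692, -0.0657, 0.1513]
ee_rot: [0.001, 0.069, 0.998, -0.0]
wrist_force: [-1.4, 0.5, 14.0]
gripper_width: 0.0211
gripper_force: 79.8
```

Call:
jog_arm:
  targets:
    - {"tx":0,"ty":0,"tz":0.05,"yaw":0,"hand":1}
    - {"tx":0,"ty":0,"tz":0.05,"yaw":0,"hand":1}

```text
time_s: 17.18
tcp_pos: [0.4694, -0.0658, 0.1512]
ee_rot: [0.002, 0.069, 0.998, -0.0]
wrist_force: [-0.7, 0.2, 18.6]
gripper_width: 0.0212
gripper_force: 80.0
```

Call:
jog_arm:
  targets:
    - {"tx":0,"ty":0,"tz":0.05,"yaw":0,"hand":1}
    - {"tx":0,"ty":0,"tz":0.05,"yaw":0,"hand":1}
    - {"tx":0,"ty":0,"tz":0.05,"yaw":0,"hand":1}

```text
time_s: 17.43
tcp_pos: [0.4695, -0.0658, 0.1509]
ee_rot: [0.002, 0.069, 0.998, -0.0]
wrist_force: [-1.6, 0.4, 19.8]
gripper_width: 0.0211
gripper_force: 80.1
```

Call:
jog_arm:
  targets:
    - {"tx":0,"ty":0,"tz":0,"yaw":0,"hand":1}

```text
time_s: 17.52
tcp_pos: [0.4696, -0.0658, 0.151]
ee_rot: [0.002, 0.069, 0.998, -0.0]
wrist_force: [-1.6, 0.2, 19.2]
gripper_width: 0.0211
gripper_force: 80.1
```

Call:
jog_arm:
  targets:
    - {"tx":0,"ty":0,"tz":0.04,"yaw":0,"hand":1}
    - {"tx":0,"ty":0,"tz":0.04,"yaw":0,"hand":1}
    - {"tx":0,"ty":0,"tz":0.04,"yaw":0,"hand":1}

```text
time_s: 17.77
tcp_pos: [0.4697, -0.0658, 0.1508]
ee_rot: [0.002, 0.069, 0.998, -0.0]
wrist_force: [-2.0, 0.6, 23.4]
gripper_width: 0.0212
gripper_force: 80.3
```

Call:
jog_arm:
  targets:
    - {"tx":0,"ty":0,"tz":-0.2,"yaw":0,"hand":1}
    - {"tx":0,"ty":0,"tz":-0.5,"yaw":0,"hand":1}
    - {"tx":0,"ty":0,"tz":-0.5,"yaw":0,"hand":1}

```text
time_s: 18.02
tcp_pos: [0.4682, -0.0655, 0.1538]
ee_rot: [-0.0, 0.069, 0.998, -0.0]
wrist_force: [0.2, -0.4, -1.8]
gripper_width: 0.0212
gripper_force: 78.6
```

Call:
jog_arm:
  targets:
    - {"tx":0,"ty":0,"tz":0.2,"yaw":0,"hand":1}
    - {"tx":0,"ty":0,"tz":0.32,"yaw":0,"hand":1}
    - {"tx":0,"ty":0,"tz":0.42,"yaw":0,"hand":1}
    - {"tx":0,"ty":0,"tz":0.48,"yaw":0,"hand":1}
    - {"tx":0,"ty":0,"tz":0.48,"yaw":0,"hand":1}

```text
time_s: 18.43
tcp_pos: [0.4697, -0.0659, 0.1508]
ee_rot: [0.002, 0.069, 0.998, -0.0]
wrist_force: [-1.2, -0.1, 21.2]
gripper_width: 0.0213
gripper_force: 80.3
```

Call:
jog_arm:
  targets:
    - {"tx":0,"ty":0,"tz":0.02,"yaw":0,"hand":1}
    - {"tx":0,"ty":0,"tz":0.02,"yaw":0,"hand":1}

```text
time_s: 18.6
tcp_pos: [0.4698, -0.0659, 0.1508]
ee_rot: [0.002, 0.069, 0.998, -0.0]
wrist_force: [-1.3, 0.1, 24.2]
gripper_width: 0.0212
gripper_force: 80.3
```

Call:
jog_arm:
  targets:
    - {"tx":0,"ty":0,"tz":-0.2,"yaw":0,"hand":1}
    - {"tx":0,"ty":0,"tz":-1,"yaw":0,"hand":1}
    - {"tx":0,"ty":0,"tz":-3,"yaw":0,"hand":1}
    - {"tx":0.1,"ty":2,"tz":-3,"yaw":0,"hand":1}
    - {"tx":0.2,"ty":5,"tz":-3,"yaw":0,"hand":1}

```text
time_s: 19.02
tcp_pos: [0.4734, -0.0165, 0.1795]
ee_rot: [0.001, 0.071, 0.997, -0.0]
wrist_force: [0.6, 0.3, -1.9]
gripper_width: 0.021
gripper_force: 78.5
```

Call:
jog_arm:
  targets:
    - {"tx":0.1,"ty":3,"tz":0,"yaw":0,"hand":1}
    - {"tx":0.2,"ty":6,"tz":1,"yaw":0,"hand":1}
    - {"tx":0.3,"ty":7.6,"tz":4,"yaw":0,"hand":1}
    - {"tx":0.3,"ty":7.6,"tz":7.5,"yaw":0,"hand":1}
    - {"tx":0.3,"ty":7.6,"tz":10,"yaw":0,"hand":1}

```text
time_s: 19.43
tcp_pos: [0.4797, 0.061, 0.0763]
ee_rot: [-0.001, 0.068, 0.998, -0.0]
wrist_force: [-0.1, -0.1, -1.6]
gripper_width: 0.0212
gripper_force: 78.5
```

Call:
jog_arm:
  targets:
    - {"tx":0,"ty":0,"tz":1.5,"yaw":0,"hand":1}
    - {"tx":0,"ty":0,"tz":2.5,"yaw":0,"hand":1}
    - {"tx":0,"ty":0,"tz":2.9,"yaw":0,"hand":1}
    - {"tx":0,"ty":0,"tz":2.9,"yaw":0,"hand":1}
    - {"tx":0,"ty":0,"tz":2.9,"yaw":0,"hand":1}

```text
time_s: 19.85
tcp_pos: [0.4812, 0.0599, 0.0505]
ee_rot: [0.001, 0.069, 0.998, 0.0]
wrist_force: [0.4, -0.4, -0.6]
gripper_width: 0.0211
gripper_force: 78.5
```

Call:
jog_arm:
  targets:
    - {"tx":0,"ty":0,"tz":0.5,"yaw":0,"hand":1}
    - {"tx":0,"ty":0,"tz":0.9,"yaw":0,"hand":1}
    - {"tx":0,"ty":0,"tz":1.1,"yaw":0,"hand":1}
    - {"tx":0,"ty":0,"tz":1.1,"yaw":0,"hand":1}

```text
time_s: 20.18
tcp_pos: [0.4805, 0.0599, 0.0384]
ee_rot: [-0.0, 0.069, 0.998, -0.0]
wrist_force: [0.3, 0.4, -1.7]
gripper_width: 0.0211
gripper_force: 78.5
```

Call:
jog_arm:
  targets:
    - {"tx":0,"ty":0,"tz":0.1,"yaw":0,"hand":1}
    - {"tx":0,"ty":0,"tz":0.1,"yaw":0,"hand":1}
    - {"tx":0,"ty":0,"tz":0.1,"yaw":0,"hand":1}

```text
time_s: 20.43
tcp_pos: [0.4808, 0.06, 0.0378]
ee_rot: [0.0, 0.069, 0.998, 0.0]
wrist_force: [-0.8, -0.1, -2.8]
gripper_width: 0.021
gripper_force: 78.5
```

Call:
jog_arm:
  targets:
    - {"tx":0,"ty":0,"tz":0.1,"yaw":0,"hand":1}
    - {"tx":0,"ty":0,"tz":0.1,"yaw":0,"hand":1}
    - {"tx":0,"ty":0,"tz":0.1,"yaw":0,"hand":1}

```text
time_s: 20.68
tcp_pos: [0.481, 0.06, 0.0373]
ee_rot: [0.0, 0.069, 0.998, 0.0]
wrist_force: [-1.8, -0.4, 6.9]
gripper_width: 0.0208
gripper_force: 79.1
```

Call:
jog_arm:
  targets:
    - {"tx":0,"ty":0,"tz":0,"yaw":0,"hand":0.4}
    - {"tx":0,"ty":0,"tz":0,"yaw":0,"hand":0.2}
    - {"tx":0,"ty":0,"tz":0,"yaw":0,"hand":-0.2}
    - {"tx":0,"ty":0,"tz":0,"yaw":0,"hand":-0.6}
    - {"tx":0,"ty":0,"tz":0,"yaw":0,"hand":-1}

```text
time_s: 21.1
tcp_pos: [0.4808, 0.06, 0.0366]
ee_rot: [0.0, 0.069, 0.998, 0.0]
wrist_force: [0.2, 0.4, 0.6]
gripper_width: 0.069
gripper_force: 0.0
```

Call:
jog_arm:
  targets:
    - {"tx":0,"ty":0,"tz":0,"yaw":0,"hand":-1}
    - {"tx":0,"ty":0,"tz":-2,"yaw":0,"hand":-1}
    - {"tx":0,"ty":0,"tz":-5,"yaw":0,"hand":-1}
    - {"tx":0,"ty":0,"tz":-9,"yaw":0,"hand":-1}
    - {"tx":0,"ty":0,"tz":-13,"yaw":0,"hand":-1}

```text
time_s: 21.52
tcp_pos: [0.4801, 0.0599, 0.1679]
ee_rot: [-0.001, 0.069, 0.998, -0.0]
wrist_force: [0.1, -0.2, -0.1]
gripper_width: 0.0855
gripper_force: 0.0
```

Run:
```python
from h import *
a=snap('scene'); b=snap('top'); t=st(); print(t['tcp_pos'],tool((.4686,-.0656,t['tcp_pos'][2])))
x,y=map(int,proj(a,'scene',(.475,0,.06))); B=cv2.resize(a['pixels'][y-75:y+75,x-80:x+80],(640,600),interpolation=2)
cv2.imwrite('pics/c5.png',cv2.cvtColor(B,cv2.COLOR_RGB2BGR))
```

```text
[0.48305529 0.06012116 0.17262735] [ -0.30639638 -12.65122035  -0.01987647]
```

View pics/c5.png

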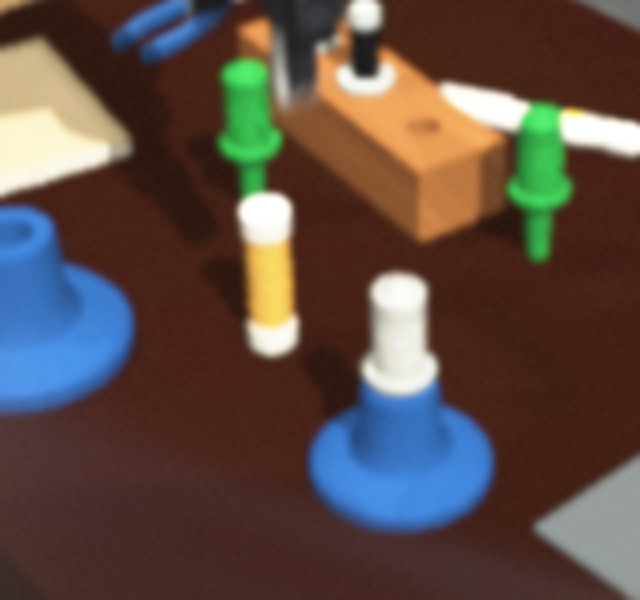

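The scene crop shows the drift standing on the table at (270,275) and the mandrel upright and seated in the stand at (398,330).

Call:
jog_arm:
  targets:
    - {"tx":-0.1,"ty":-2.5,"tz":0,"yaw":0,"hand":-1}
    - {"tx":-0.2,"ty":-6,"tz":0,"yaw":0,"hand":-1}
    - {"tx":-0.3,"ty":-9.5,"tz":0,"yaw":0,"hand":-1}
    - {"tx":-0.4,"ty":-12.6,"tz":0,"yaw":0,"hand":-1}
    - {"tx":-0.4,"ty":-12.6,"tz":0,"yaw":0,"hand":-1}

```text
time_s: 22.03
tcp_pos: [0.4667, -0.0692, 0.1665]
ee_rot: [-0.0, 0.071, 0.997, -0.0]
wrist_force: [-0.3, 0.7, -0.0]
gripper_width: 0.0857
gripper_force: 0.0
```

Call:
jog_arm:
  targets:
    - {"tx":0,"ty":0,"tz":0,"yaw":0,"hand":-1}
    - {"tx":0,"ty":0,"tz":2,"yaw":0,"hand":-1}
    - {"tx":0,"ty":0,"tz":5,"yaw":0,"hand":-1}
    - {"tx":0,"ty":0,"tz":7,"yaw":0,"hand":-1}
    - {"tx":0,"ty":0,"tz":7,"yaw":0,"hand":-1}

```text
time_s: 22.45
tcp_pos: [0.4655, -0.064, 0.0932]
ee_rot: [-0.003, 0.069, 0.998, 0.001]
wrist_force: [-1.0, 0.5, -0.7]
gripper_width: 0.0851
gripper_force: 0.0
```

Call:
jog_arm:
  targets:
    - {"tx":0,"ty":0,"tz":0,"yaw":0,"hand":-1}
    - {"tx":0,"ty":0,"tz":0,"yaw":0,"hand":-1}

```text
time_s: 22.62
tcp_pos: [0.4679, -0.0649, 0.0979]
ee_rot: [0.001, 0.069, 0.998, -0.0]
wrist_force: [0.5, 0.5, -0.4]
gripper_width: 0.0854
gripper_force: 0.0
```

Call:
jog_arm:
  targets:
    - {"tx":0,"ty":-0.1,"tz":1,"yaw":0,"hand":-1}
    - {"tx":0,"ty":-0.1,"tz":2,"yaw":0,"hand":-1}
    - {"tx":0,"ty":-0.1,"tz":2.5,"yaw":0,"hand":-1}
    - {"tx":0,"ty":-0.1,"tz":2.5,"yaw":0,"hand":-0.2}
    - {"tx":0,"ty":-0.1,"tz":2.5,"yaw":0,"hand":0}

```text
time_s: 23.03
tcp_pos: [0.467, -0.0664, 0.0714]
ee_rot: [-0.0, 0.069, 0.998, 0.0]
wrist_force: [-0.5, 0.0, 0.1]
gripper_width: 0.0639
gripper_force: 0.0
```

Call:
jog_arm:
  targets:
    - {"tx":0,"ty":0,"tz":0,"yaw":0,"hand":0.2}
    - {"tx":0,"ty":0,"tz":0,"yaw":0,"hand":0.3}
    - {"tx":0,"ty":0,"tz":0,"yaw":0,"hand":1}
    - {"tx":0,"ty":0,"tz":0,"yaw":0,"hand":1}
    - {"tx":0,"ty":0,"tz":0,"yaw":0,"hand":1}
  force: 60

```text
time_s: 23.45
tcp_pos: [0.4673, -0.0662, 0.072]
ee_rot: [0.0, 0.069, 0.998, 0.0]
wrist_force: [0.6, 2.8, 4.8]
gripper_width: 0.0236
gripper_force: 59.2
```

Call:
jog_arm:
  targets:
    - {"tx":0,"ty":0,"tz":0,"yaw":0,"hand":1}
    - {"tx":0,"ty":0,"tz":0,"yaw":0,"hand":1}
    - {"tx":0,"ty":0,"tz":0,"yaw":0,"hand":1}
    - {"tx":0,"ty":0,"tz":0,"yaw":0,"hand":1}

```text
time_s: 23.78
tcp_pos: [0.4674, -0.0662, 0.072]
ee_rot: [0.0, 0.069, 0.998, 0.0]
wrist_force: [-0.5, 4.5, 5.4]
gripper_width: 0.0238
gripper_force: 59.1
```

Call:
jog_arm:
  targets:
    - {"tx":0,"ty":0,"tz":-0.2,"yaw":0,"hand":1}
    - {"tx":0,"ty":0,"tz":-0.4,"yaw":0,"hand":1}
    - {"tx":0,"ty":0,"tz":-0.7,"yaw":0,"hand":1}
    - {"tx":0,"ty":0,"tz":-1,"yaw":0,"hand":1}
    - {"tx":0,"ty":0,"tz":-1,"yaw":0,"hand":1}

```text
time_s: 24.2
tcp_pos: [0.4672, -0.0665, 0.0821]
ee_rot: [0.0, 0.069, 0.998, -0.0]
wrist_force: [-0.1, -0.8, -8.0]
gripper_width: 0.0237
gripper_force: 59.2
```

Call:
jog_arm:
  targets:
    - {"tx":0,"ty":0,"tz":-0.3,"yaw":0,"hand":1}
    - {"tx":0,"ty":0,"tz":-0.8,"yaw":0,"hand":1}
    - {"tx":0,"ty":0,"tz":-1.4,"yaw":0,"hand":1}
    - {"tx":0,"ty":0,"tz":-1.8,"yaw":0,"hand":1}
    - {"tx":0,"ty":0,"tz":-2,"yaw":0,"hand":1}

```text
time_s: 24.62
tcp_pos: [0.4674, -0.0664, 0.1026]
ee_rot: [0.001, 0.069, 0.998, -0.0]
wrist_force: [-0.1, -1.1, -8.8]
gripper_width: 0.0234
gripper_force: 59.2
```

Run:
```python
from h import *
s=snap('wrist','w6'); a=snap('scene'); b=snap('top'); t=st(); tcp=t['tcp_pos']; print(tcp,t['wrist_force'],t['ft_torque'])
h=cv2.cvtColor(a['pixels'],cv2.COLOR_RGB2HSV); m=cv2.inRange(h,(100,150,60),(125,255,255)); m[:,:285]=0;m[:240]=0;m[310:]=0;m[:,400:]=0
c=max(cv2.findContours(m,0,2)[0],key=cv2.contourArea);x,y,w,hh=cv2.boundingRect(c);print('stand scene',x,y,w,hh,'bottom if lifted',proj(a,'scene',(tcp[0]-.025,tcp[1]-.036,tcp[2]-.072)),'on table',proj(a,'scene',(tcp[0]-.025,tcp[1]-.036,0)))
h=cv2.cvtColor(b['pixels'],cv2.COLOR_RGB2HSV)
m=cv2.inRange(h,(85,10,80),(120,120,200)); m[:180]=0;m[265:]=0;m[:,:365]=0;m[:,450:]=0
c=max(cv2.findContours(m,0,2)[0],key=cv2.contourArea);e=cv2.minAreaRect(c);print('mat',e,pt(b,'top',*e[0],.003)); print([pt(b,'top',*q,.003).round(4).tolist() for q in cv2.boxPoints(e)])
```

```text
[ 0.46715444 -0.0663872   0.10183302] [ 1.21650014  0.71056595 -7.92408932] [-0.04284708  0.02800606 -0.01149877]
stand scene 289 257 46 36 bottom if lifted [311.80786262 292.0426859 ] on table [312.06506393 303.78994867]
mat ((407.3561096191406, 222.4514923095703), (64.51388549804688, 65.94930267333984), 85.42607879638672) [ 0.56364096 -0.20671984  0.003     ]
[[0.6297, -0.133, 0.003], [0.6376, -0.2751, 0.003], [0.4983, -0.2796, 0.003], [0.4905, -0.1391, 0.003]]
```

View pics/w6.png

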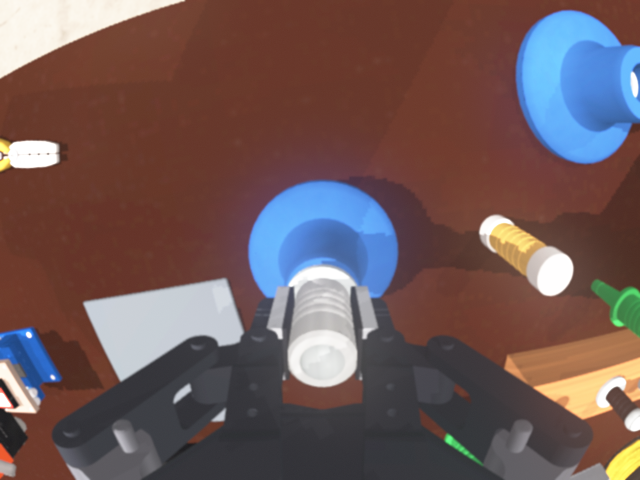

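The wrist view shows the stand hanging from the mandrel (Fz about −8 N, so the taper is carrying it) and the drift standing at (525,255). Carrying it gently to the mat.

Call:
jog_arm:
  targets:
    - {"tx":-0.4,"ty":-0.4,"tz":0,"yaw":0,"hand":1}
    - {"tx":-1.3,"ty":-1.4,"tz":0,"yaw":0,"hand":1}
    - {"tx":-2.4,"ty":-2.7,"tz":0,"yaw":0,"hand":1}
    - {"tx":-3.6,"ty":-4,"tz":0,"yaw":0,"hand":1}
    - {"tx":-4.8,"ty":-5.4,"tz":0,"yaw":0,"hand":1}

```text
time_s: 25.18
tcp_pos: [0.508, -0.128, 0.1014]
ee_rot: [-0.0, 0.069, 0.998, -0.0]
wrist_force: [0.3, 0.1, -8.7]
gripper_width: 0.0235
gripper_force: 59.5
```

Call:
jog_arm:
  targets:
    - {"tx":-1.2,"ty":-1.4,"tz":0,"yaw":0,"hand":1}
    - {"tx":-2.4,"ty":-2.7,"tz":0,"yaw":0,"hand":1}
    - {"tx":-3.6,"ty":-4,"tz":0,"yaw":0,"hand":1}
    - {"tx":-4.7,"ty":-5.2,"tz":0,"yaw":0,"hand":1}
    - {"tx":-5.6,"ty":-6.2,"tz":0,"yaw":0,"hand":1}

```text
time_s: 25.6
tcp_pos: [0.5548, -0.1977, 0.1011]
ee_rot: [-0.0, 0.07, 0.998, -0.0]
wrist_force: [-0.6, -0.2, -8.5]
gripper_width: 0.0237
gripper_force: 59.5
```

Call:
jog_arm:
  targets:
    - {"tx":-0.5,"ty":-0.6,"tz":0,"yaw":0,"hand":1}
    - {"tx":-0.9,"ty":-1,"tz":0,"yaw":0,"hand":1}
    - {"tx":-0.9,"ty":-1,"tz":0,"yaw":0,"hand":1}
    - {"tx":-0.9,"ty":-1,"tz":0,"yaw":0,"hand":1}
    - {"tx":-0.9,"ty":-1,"tz":0,"yaw":0,"hand":1}

```text
time_s: 26.02
tcp_pos: [0.5613, -0.2063, 0.1015]
ee_rot: [-0.0, 0.069, 0.998, 0.0]
wrist_force: [0.8, 0.4, -8.9]
gripper_width: 0.0237
gripper_force: 59.6
```

Run:
```python
from h import *
s=snap('wrist'); t=st(); tcp=t['tcp_pos']; print(tcp,t['wrist_force']); print(tool((.562,-.2066,.0745)))
h=cv2.cvtColor(s['pixels'],cv2.COLOR_RGB2HSV)
m=cv2.inRange(h,(100,150,60),(125,255,255));m[:170]=0;m[310:]=0;m[:,:230]=0;m[:,420:]=0
c=max(cv2.findContours(m,0,2)[0],key=cv2.contourArea);x,y,w,hh=cv2.boundingRect(c);print('foot',x,y,w,hh)
z=tcp[2]-.072+.006
print('near edge',pt(s,'wrist',x+w/2,y,z)-tcp)
# mat left/right edges below foot
g=cv2.inRange(h,(90,8,100),(125,90,230))
for v in(150,180,205): 
    u=np.flatnonzero(g[v]); print(v,u.min() if len(u) else None,u.max() if len(u) else None)
```

```text
[ 0.56140624 -0.20626231  0.10168628] [-0.01002219  0.17297315 -8.10626148]
[-0.06422038 -0.02567876  2.71860669]
foot 338 224 1 1
near edge [-0.01739878  0.0116782  -0.066     ]
150 251 253
180 314 416
205 213 419
```

Run:
```python
from h import *
s=dict(np.load('last_wrist.npz')); h=cv2.cvtColor(s['pixels'],cv2.COLOR_RGB2HSV)
for v in(170,190,210,240,270): print(v,[h[v,u].tolist() for u in(260,290,323,350,380)])
m=cv2.inRange(h,(95,110,30),(130,255,255));
for c in cv2.findContours(m,0,2)[0]:
    if cv2.contourArea(c)>150: print(cv2.boundingRect(c),cv2.contourArea(c))
b=snap('top'); h=cv2.cvtColor(b['pixels'],cv2.COLOR_RGB2HSV); m=cv2.inRange(h,(100,130,40),(125,255,255))
for c in cv2.findContours(m,0,2)[0]:
    if cv2.contourArea(c)>60: print('top',cv2.boundingRect(c),cv2.contourArea(c))
```

```text
170 [[110, 9, 243], [108, 13, 244], [109, 11, 244], [105, 13, 244], [110, 9, 242]]
190 [[105, 13, 244], [104, 135, 253], [102, 130, 254], [106, 139, 250], [111, 30, 195]]
210 [[109, 17, 246], [100, 126, 255], [101, 128, 255], [102, 134, 254], [107, 145, 239]]
240 [[99, 122, 255], [106, 140, 250], [109, 144, 219], [109, 144, 207], [108, 147, 232]]
270 [[100, 126, 255], [107, 138, 247], [0, 0, 255], [108, 138, 240], [108, 142, 230]]
(510, 349, 62, 44) 1046.5
(44, 215, 93, 95) 3053.5
(250, 181, 147, 118) 11923.5
top (218, 287, 56, 56) 2381.5
top (479, 211, 19, 29) 87.0
top (125, 177, 12, 44) 116.5
top (132, 176, 16, 42) 108.0
top (311, 114, 39, 52) 1049.5
```

Call:
jog_arm:
  targets:
    - {"tx":-0.05,"ty":0,"tz":0.4,"yaw":0,"hand":1}
    - {"tx":-0.05,"ty":0,"tz":1,"yaw":0,"hand":1}
    - {"tx":-0.05,"ty":0,"tz":1.6,"yaw":0,"hand":1}
    - {"tx":-0.05,"ty":0,"tz":2.1,"yaw":0,"hand":1}
    - {"tx":-0.05,"ty":0,"tz":2.3,"yaw":0,"hand":1}

```text
time_s: 26.53
tcp_pos: [0.5616, -0.2066, 0.0773]
ee_rot: [-0.001, 0.069, 0.998, 0.0]
wrist_force: [-0.8, 0.8, -8.7]
gripper_width: 0.0234
gripper_force: 59.6
```

Call:
jog_arm:
  targets:
    - {"tx":0,"ty":0,"tz":0.1,"yaw":0,"hand":1}
    - {"tx":0,"ty":0,"tz":0.2,"yaw":0,"hand":1}
    - {"tx":0,"ty":0,"tz":0.2,"yaw":0,"hand":1}
    - {"tx":0,"ty":0,"tz":0.2,"yaw":0,"hand":1}

```text
time_s: 26.87
tcp_pos: [0.5622, -0.2069, 0.0768]
ee_rot: [0.0, 0.069, 0.998, -0.0]
wrist_force: [0.3, 0.8, -8.6]
gripper_width: 0.0234
gripper_force: 59.6
```

Call:
jog_arm:
  targets:
    - {"tx":0,"ty":0,"tz":0.1,"yaw":0,"hand":1}
    - {"tx":0,"ty":0,"tz":0.1,"yaw":0,"hand":1}
    - {"tx":0,"ty":0,"tz":0.1,"yaw":0,"hand":1}

```text
time_s: 27.12
tcp_pos: [0.5621, -0.2069, 0.0757]
ee_rot: [0.0, 0.069, 0.998, -0.0]
wrist_force: [-0.7, -0.5, -7.9]
gripper_width: 0.0235
gripper_force: 59.6
```

Call:
jog_arm:
  targets:
    - {"tx":0,"ty":0,"tz":0.1,"yaw":0,"hand":1}
    - {"tx":0,"ty":0,"tz":0.1,"yaw":0,"hand":1}
    - {"tx":0,"ty":0,"tz":0.1,"yaw":0,"hand":1}

```text
time_s: 27.37
tcp_pos: [0.5623, -0.2069, 0.0751]
ee_rot: [0.0, 0.069, 0.998, -0.0]
wrist_force: [-1.1, 2.2, -1.7]
gripper_width: 0.0235
gripper_force: 60.3
```

Call:
jog_arm:
  targets:
    - {"tx":0,"ty":0,"tz":0.05,"yaw":0,"hand":1}
    - {"tx":0,"ty":0,"tz":0.05,"yaw":0,"hand":1}
    - {"tx":0,"ty":0,"tz":0.05,"yaw":0,"hand":1}

```text
time_s: 27.62
tcp_pos: [0.5625, -0.207, 0.0751]
ee_rot: [0.001, 0.069, 0.998, -0.0]
wrist_force: [-4.2, 1.9, 5.9]
gripper_width: 0.0238
gripper_force: 61.0
```

Call:
jog_arm:
  targets:
    - {"tx":0,"ty":0,"tz":-0.05,"yaw":0,"hand":1}
    - {"tx":0,"ty":0,"tz":-0.05,"yaw":0,"hand":0.4}
    - {"tx":0,"ty":0,"tz":-0.05,"yaw":0,"hand":0.2}
    - {"tx":0,"ty":0,"tz":-0.05,"yaw":0,"hand":-0.3}
    - {"tx":0,"ty":0,"tz":-0.05,"yaw":0,"hand":-1}

```text
time_s: 28.03
tcp_pos: [0.5622, -0.207, 0.0747]
ee_rot: [0.0, 0.069, 0.998, -0.0]
wrist_force: [-0.4, -1.2, 0.3]
gripper_width: 0.0575
gripper_force: 0.0
```

Call:
jog_arm:
  targets:
    - {"tx":0,"ty":0,"tz":0,"yaw":0,"hand":-1}
    - {"tx":0,"ty":0,"tz":0,"yaw":0,"hand":-1}
    - {"tx":0,"ty":0,"tz":-1,"yaw":0,"hand":-1}
    - {"tx":0,"ty":0,"tz":-3,"yaw":0,"hand":-1}
    - {"tx":0,"ty":0,"tz":-6,"yaw":0,"hand":-1}

```text
time_s: 28.45
tcp_pos: [0.5611, -0.2065, 0.1339]
ee_rot: [-0.002, 0.069, 0.998, 0.001]
wrist_force: [-0.2, 0.2, -0.9]
gripper_width: 0.0853
gripper_force: 0.0
```

Call:
jog_arm:
  targets:
    - {"tx":1,"ty":0,"tz":-3,"yaw":0,"hand":-1}
    - {"tx":4,"ty":1,"tz":-6,"yaw":0,"hand":-1}
    - {"tx":7,"ty":3,"tz":-8,"yaw":0,"hand":-1}
    - {"tx":10,"ty":6,"tz":-8,"yaw":0,"hand":-1}
    - {"tx":12,"ty":9,"tz":-8,"yaw":0,"hand":-1}

```text
time_s: 28.87
tcp_pos: [0.4541, -0.1006, 0.2166]
ee_rot: [0.001, 0.07, 0.998, -0.0]
wrist_force: [1.3, 1.1, -0.6]
gripper_width: 0.0852
gripper_force: 0.0
```

Call:
jog_arm:
  targets:
    - {"tx":0,"ty":3,"tz":0,"yaw":0,"hand":-1}
    - {"tx":0,"ty":6,"tz":0,"yaw":0,"hand":-1}
    - {"tx":0,"ty":9,"tz":0,"yaw":0,"hand":-1}
    - {"tx":0,"ty":9,"tz":0,"yaw":0,"hand":-1}
    - {"tx":0,"ty":9,"tz":0,"yaw":0,"hand":-1}

```text
time_s: 29.28
tcp_pos: [0.4682, -0.011, 0.2154]
ee_rot: [0.0, 0.068, 0.998, -0.0]
wrist_force: [-0.2, -0.1, -0.4]
gripper_width: 0.0858
gripper_force: 0.0
```

Run:
```python
from h import *
b=snap('top'); a=snap('scene'); print(st()['tcp_pos'])
h=cv2.cvtColor(b['pixels'],cv2.COLOR_RGB2HSV); m=cv2.inRange(h,(100,120,60),(125,255,255)); m[:180]=0;m[270:]=0;m[:,:365]=0;m[:,450:]=0
c=max(cv2.findContours(m,0,2)[0],key=cv2.contourArea);e=cv2.minEnclosingCircle(c);print('foot',e,pt(b,'top',*e[0],.012))
g=cv2.inRange(h,(85,10,80),(120,255,255)); g[:180]=0;g[265:]=0;g[:,:365]=0;g[:,450:]=0
e=cv2.minAreaRect(max(cv2.findContours(g,0,2)[0],key=cv2.contourArea));print('mat',e,pt(b,'top',*e[0],.003))
h=cv2.cvtColor(a['pixels'],cv2.COLOR_RGB2HSV)
x,y=map(int,proj(a,'scene',(.563,-.206,.09))); w=cv2.inRange(h[y-30:y+30,x-20:x+20],(0,0,190),(180,60,255))
for i in range(0,60,4):
    u=np.flatnonzero(w[i]); print(i+y-30,(u.min()+x-20,u.max()+x-20) if len(u) else None,end=' ')
print([proj(a,'scene',(.563,-.206,z)).round(1).tolist() for z in(.062,.1125)])
u,v=map(int,proj(a,'scene',(.481,.06,.042))); print('drift hsv',h[v,u],proj(a,'scene',(.481,.06,.08)).round(), h[int(proj(a,'scene',(.481,.06,.08))[1]),u])
```

```text
[ 0.46813165 -0.01244677  0.21508141]
foot ((408.2605895996094, 221.45046997070312), 20.768314361572266) [ 0.56454264 -0.20730236  0.012     ]
mat ((407.367431640625, 222.60787963867188), (64.70720672607422, 65.56049346923828), 84.5596694946289) [ 0.56330225 -0.20673028  0.003     ]
237 (np.int64(398), np.int64(409)) 241 None 245 None 249 None 253 (np.int64(415), np.int64(416)) 257 (np.int64(396), np.int64(408)) 261 (np.int64(397), np.int64(409)) 265 (np.int64(399), np.int64(408)) 269 (np.int64(398), np.int64(408)) 273 (np.int64(397), np.int64(407)) 277 (np.int64(391), np.int64(409)) 281 (np.int64(392), np.int64(409)) 285 (np.int64(397), np.int64(405)) 289 None 293 None [[398.5, 279.8], [400.8, 258.0]]
drift hsv [ 22 159 245] [277. 225.] [  0   0 255]
```

Stand centred on the mat within about 1.4 mm, mandrel upright, drift standing. Handing in.

```bash
python3 -c "
from rig import arm; print(arm.hand_in())"
```

```text
the job is handed in; nothing more can be done
None
```

The job is handed in at about 29 s: the mandrel was knocked home at about 25 N, the stand was lifted by the mandrel alone and set upright about 1.4 mm off the mat's centre, and the drift is back on the table — I viewed 11 pictures, one over the limit of 10.

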